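# Load a grinding jar from a dial-cap ball dispenser

## Robot

A 6-joint arm with a two-finger parallel gripper is mounted at the origin on the work surface. World frame = base frame: x ahead of the robot, y to its left, z up, the work surface at z = 0. Lengths are in mm, angles in rad, forces in N, time in s.
With the tool pointing down it reaches from about 275 to 1000 mm from the base axis. Payload 8.4 kg.
Tool frame: the origin (TCP) lies midway between the tips of the shut fingers; the grasp point (between the pads) lies 19 mm behind it; z points along the fingers, y is the direction in which the jaws open and shut (so a half turn about z gives the same grasp; the last joint's range is limited). The gripper opens to 85 mm and grips with 20 to 120 N. Pads are 22 mm wide; open, the fingers measure 114 mm over their backs; the gripper's body (76 mm by 85 mm) begins 54 mm behind the grasp point. The pads swing forward as they close: fully open they stand 13 mm farther back than shut.
Start: joints at [-1.285, 0.353, 1.633, -0, 1.155, -0.002], TCP at [177.401, -599.297, 231.281] pointing down, gripper open.
Joint ranges: [-2.63, 2.63], [-0.92, 2.1], [0.06, 2.66], [-1.3, 4.44], [0, 2.69], [-3.02, 3.02]. Speed limits (rad/s): [2.22, 2.22, 2.79, 3.14, 3.14, 3.14].

## Interface

Orientations are given as [roll, pitch, yaw] about the fixed x, y, z axes, in that order (R = Rz(yaw) Ry(pitch) Rx(roll)).
In Python, from rig import * gives the robot as it stands.
- The arm moves only by the tool play_rows, never from a script. Its argument "moves" is a list of rows, each a list of 3 entries, a list of its own where there are three numbers: the shift along the tool's x, y, z in m, then the turn, a rotation vector about the tool's x, y, z in rad, then the opening in per cent of the stroke, from 0 (shut) to 100 (fully open). In form: [[[x, y, z], [rx, ry, rz], fingers], ...]. A call has 1 to 20 rows; each row shifts and turns the commanded pose from where the row before left it, along the tool's axes as they then stand; what a row does not reach is not made up. A row lasts 1/10 s, in which the tool goes at most 50 mm and 8.59 degrees, less where a joint would pass 70% of its speed; a pose out of reach is approached as far as the arm can. A call is refused whole if a number of a shift passes 0.05 or a number of a turn 0.15, either way. A call with a gripper value outside its range is refused whole. The fingers move at their own pace and stop on an object; "squeeze" is the grip in N (left out, the last holds). Time passes only in rows, so rows that do not move let the fingers close. It gives the time, the measured TCP pose, the force and the opening at its end, in the units of the state.
- sense(): the state, without advancing time (a new reading comes with each control period).
- grab_frame(name): name is "side" or "top"; returns a dict with "pixels" (400x640x3 uint8, red, green, blue), "intrinsics" (3x3 intrinsics, pixels), "R" (3x3) and "t" (3): a world point X has camera coordinates R X + t. Camera axes: x right, y down, z forward; pixel columns grow to the right and rows downward; lengths in mm; the calibration is good to about 2 mm. A picture is of the moment at which its call begins. There is no depth.
- sign_off(): hands the job in, once; it reports no verdict.
The state is a dict: "clock": time; "qpos": joint angles; "qvel": joint speeds; "joint_efforts": joint torques, N m; "eef_pos": TCP position; "tcp_rot": TCP orientation; "contact_force": force on the tool from outside, world axes, zero at the start; "wrist_torque": the same for the moment, N m; "opening": opening from 0.0 (shut) to 1.0 (fully open).
Only numpy, scipy, OpenCV 4.12 (cv2) and the standard library are available. Lean on these libraries where they do the work, as an engineer would, in place of code of your own. Each camera call takes 0.05 s, during which the arm holds its last target. There are 200 camera calls.

## Task

Load the open steel grinding jar with the five white 16 mm balls: while the blue dispenser lies in its rack, turn its cap to the smallest hole that lets those balls through (the 21 mm one), then tip it over the grinding jar until all five balls have run in. Lay the dispenser back fully home in the cradle it came from, mouth up, with the cap still at that hole, and leave the grinding jar where it stands and everything else on the bench alone.

Things in the scene. Friction and masses are not known exactly. Their poses are not given: they have to be found in the camera images.
- jar_mid (a point): Middle of the blue dispenser, a clear square jar 62 x 62 mm, 140 mm long, blue foot, loose in a rack cradle with its mouth up, its axis 55 degrees above level; 0.3 to 0.43 kg with balls, centre of mass within 15 mm. z: along its axis to the mouth; -x: its lower long face, the outlet's side; y: across. The foot's underside is 70 mm along -z. Inside along -x, a V floor drops 8 degrees to the mouth.
- outlet (a point): Centre of the dispenser's outlet, on the outer face of the turning cap, 79.5 mm along z and 18 mm along -x from jar_mid, axes as jar_mid. Here a 25 mm opening in the fixed black flange (72 mm across; a red tab marks this side) lies behind the cap. Balls leave here, through whichever cap hole is turned to it.
- dial_bar (a point): Centre of the grip bar on the blue cap (74 mm across), on the jar's axis 93.5 mm along z from jar_mid. The bar is 60 mm long, 12 mm thick and stands 28 mm up from the cap's face, 14 mm of it above this point. x: along the bar (a white dot near its -x end); z: the jar's axis, out of the mouth; it is pinched along y.
- dial (a joint): Turn of the blue cap, rad, 0 to 4.9, growing counter-clockwise looking onto the cap. Light friction (0.04 N m), no clicks, stays as left. Its three round holes come over the outlet at 0.96 (12 mm hole), 2.007 (21 mm) and 4.712 (25 mm); at 0 it is closed, the bar's dotted end over the outlet. Starts near the 12 mm hole.
- rack: White steel rack, fixed, 150 x 200 mm, origin under its middle; -x: its front, where the mouths point. Two cradles 100 mm apart, each a bed 44 mm wide and 5 mm thick under the jar's lower face, sloping 55 degrees down to +x, with a stop under the foot and side cheeks (70 mm apart inside, 3 mm thick) along the jar's lowest 30 mm only; the rest of its sides is free.
- cradle_left (a point): Where the middle of a dispenser lies when fully home in the rack's cradle on the rack's +y side; axes as jar_mid.
- cradle_right (a point): The same for the cradle on the rack's -y side. The blue dispenser starts in one cradle, the orange one in the other.
- bowl_mid (a point): Middle of the open steel grinding jar of the ball mill, 35 mm up: outside 96 mm across (a 101 mm band 18 to 24 mm up), 70 mm high, wall 8 mm, inside floor 10 mm up, 1.5 kg, upright and loose on the bench.
- other_mid (a point): Middle of the orange dispenser with brown balls, of the same shape and size as the blue one, a bystander in the other cradle: leave it there. Its cap bar reaches 108 mm from this point along its axis; both caps reach 210 mm above the bench.
- lid: Lid of the grinding jar, a steel disc 100 mm across, 18 mm high with its black seal, lying upside down beside it; origin at the centre of its underside. Bystander.
- petri: Stack of three clear culture dishes, 90 mm across, 47 mm high, origin under its centre. Bystander.
- reagent: White plastic bottle, 36 mm across, 95 mm high, origin under its centre. Bystander.
- media: Glass media bottle with a blue screw cap, 70 mm across, 145 mm high, 0.45 kg, origin under its centre, standing in front between rack and grinding jar. Bystander.
- slidebox: Blue and grey box for microscope slides, 102 x 87 x 34 mm, origin under its centre. Bystander.
- tipbox: Black box of yellow pipette tips, 120 x 85 x 65 mm, origin under its centre. Bystander.
- ball1_center (a point): Centre of white ceramic grinding ball 1 of 5, 16 mm across, 13 g, at first inside the blue dispenser.
- ball2_center (a point): Centre of white ceramic grinding ball 2 of 5, 16 mm across, 13 g, at first inside the blue dispenser.
- ball3_center (a point): Centre of white ceramic grinding ball 3 of 5, 16 mm across, 13 g, at first inside the blue dispenser.
- ball4_center (a point): Centre of white ceramic grinding ball 4 of 5, 16 mm across, 13 g, at first inside the blue dispenser.
- ball5_center (a point): Centre of white ceramic grinding ball 5 of 5, 16 mm across, 13 g, at first inside the blue dispenser.
Mind the look-alikes: they are no part of the job. Leave any pink or turquoise look-alike of the part that bears bowl_mid alone.

How it is judged (in metres and radians):
On the way, in this order (a step that is already met when the one before it is completed fails the run):
1. the cap is at the 21 mm hole (within 0.2 rad) with the dispenser still in its cradle (value of joint dial between 1.807 and 2.207 rad and distance of jar_mid from where it was at the start of the episode below 0.02 m), for 0.2 s.
2. all five balls are in the grinding jar (distance between each of ball1_center, ball2_center, ball3_center, ball4_center, ball5_center and bowl_mid below 0.042 m), for 0.2 s.
At the end, for the whole second after the job is handed in: The five balls lie in the upright grinding jar (within 42 mm of its middle), itself within 30 mm of its first place; the blue dispenser is back in its cradle, mouth up, within 15 mm and 0.12 rad of fully home, cap within 0.2 rad of the 21 mm hole (all of step 2 and value of joint dial between 1.807 and 2.207 rad and distance of jar_mid from where it was at the start of the episode below 0.015 m and ((distance between jar_mid and cradle_left below 0.015 m and angle between the z axis of jar_mid and the z axis of cradle_left, either way round below 0.12 rad) or (distance between jar_mid and cradle_right below 0.015 m and angle between the z axis of jar_mid and the z axis of cradle_right, either way round below 0.12 rad)) and angle between jar_mid's own z axis and vertical below 1 rad and angle between bowl_mid's own z axis and vertical below 0.05 rad and distance of bowl_mid from where it was at the start of the episode below 0.03 m); the robot touches nothing.
It fails at once if the blue dispenser is tipped past level with its cap not at the 21 mm hole (angle between jar_mid's own z axis and vertical above 1.45 rad and not (value of joint dial between 1.757 and 2.257 rad)).
It fails at once if the orange dispenser is moved by over 20 mm (distance of other_mid from where it was at the start of the episode above 0.02 m).
It fails at once if the grinding jar is pushed more than 30 mm from its place (distance of bowl_mid from where it was at the start of the episode above 0.03 m).
It fails at once if another thing on the bench (lid, dishes, bottles, slide box, tip box) is moved by over 30 mm (distance of any of lid, petri, reagent, media, slidebox, tipbox from where it was at the start of the episode above 0.03 m).
It also fails if it takes over 69 s, if anything falls off the work surface, if the arm or the gripper's body presses on something with over 40 N, if the wrist force passes 120 N, or if a joint passes its speed limit or range.

## Working session

There is one attempt and no reset: what is moved stays moved. The work goes in short steps, Python scripts to look and compute and a tool call to move; the robot and the scene stay as the last step left them, time stands still between calls to the robot, and variables do not carry over. Pictures are saved under pics/ and viewed, about 8 in all and at most 12, crops included, and the job is handed in when it is done.

Besides the shell and the picture viewer there is one more tool, called after "Emit:" as a command line: name --argument value ..., lists and objects as JSON in quotes. play_rows: Moves the arm, as the interface text tells. Its arguments: {"type":"object","properties":{"moves":{"type":"array"},"squeeze":{"type":"number"}},"required":["moves"]}

```bash
mkdir -p pics; ls; python3 - <<'E'
from rig import *
import cv2,numpy as np
s=sense();print(s)
for n in("side","top"):
    f=grab_frame(n);cv2.imwrite(f"pics/{n}0.png",f["pixels"][:,:,::-1]);np.savez(f"{n}0.npz",**f)
    print(n,f["intrinsics"].tolist(),f["R"].round(4).tolist(),f["t"].round(1).tolist(),(-f["R"].T@f["t"]).round(0))
E
```

```text
pics
{'clock': 0.0, 'qpos': array([-1.28539470e+00,  3.53637585e-01,  1.63412150e+00,  1.11402508e-05,
        1.15517112e+00, -2.39489024e-03]), 'qvel': array([ 5.44796707e-04, -1.35031612e-03, -1.05239650e-03,  1.26948276e-03,
       -3.88431902e-06,  1.73835980e-04]), 'joint_efforts': array([ 1.94766704e-03, -6.05245042e+01, -3.42069197e+01,  2.04882363e-04,
        9.05363326e-03, -3.13500394e-06]), 'eef_pos': array([ 177.27748362, -598.85332818,  230.5736709 ]), 'tcp_rot': array([-3.14025514e+00, -1.33890326e-05,  2.87792008e-01]), 'contact_force': array([-0.13593838, -0.20431048,  0.13331548]), 'wrist_torque': array([ 0.02889461, -0.01162012,  0.01768275]), 'opening': 1.0049095007637638}
side [[371.992329278838, 0.0, 320.63798138456457], [0.0, 371.992329278838, 196.96455661973752], [0.0, 0.0, 1.0]] [[-0.9955, -0.0929, -0.0161], [-0.0554, 0.715, -0.6969], [0.0762, -0.6929, -0.717]] [502.9, 130.5, 1043.3] [428. 676. 847.]
top [[437.6687783635742, 0.0, 310.87587556519253], [0.0, 437.6687783635742, 199.95614650446404], [0.0, 0.0, 1.0]] [[0.0084, -1.0, 0.0012], [-0.9907, -0.0085, -0.1356], [0.1357, -0.0001, -0.9908]] [5.5, 545.3, 1474.3] [ 340.   10. 1535.]
```

View pics/side0.png

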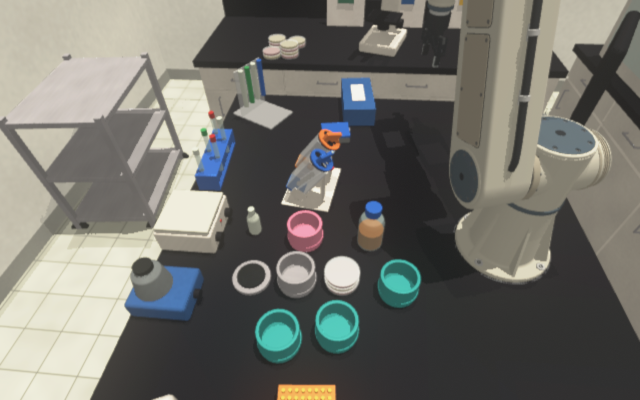

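View pics/top0.png

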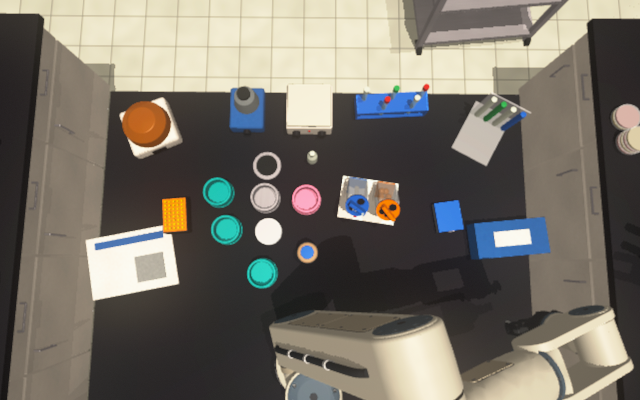

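The steel grinding jar is at side (297,275) and top (265,197). The look-alikes are pink at side (305,230) and top (306,199), and turquoise at top (218,192), (226,229) and (262,272). The blue dispenser is in the left cradle at top (357,197) and side (318,165), and its mouth points towards the robot. Next I'll enlarge both views in one crop.

```bash
python3 - <<'E'
import cv2,numpy as np
a=cv2.imread("pics/top0.png")[165:235,240:410]; b=cv2.imread("pics/side0.png")[120:300,265:385]
a=cv2.resize(a,None,fx=4.7,fy=4.7,interpolation=cv2.INTER_CUBIC)
cv2.imwrite("pics/c_top.png",a)
b1=cv2.imread("pics/side0.png")[120:220,265:365]
cv2.imwrite("pics/c_side.png",cv2.resize(b1,None,fx=6,fy=6,interpolation=cv2.INTER_CUBIC))
E
```

```text
(no output)
```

View pics/c_top.png

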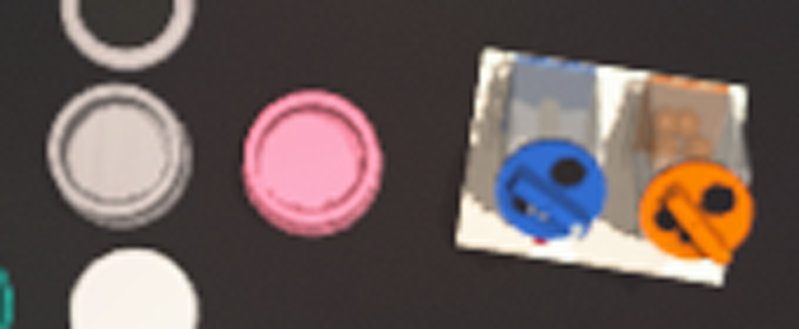

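View pics/c_side.png

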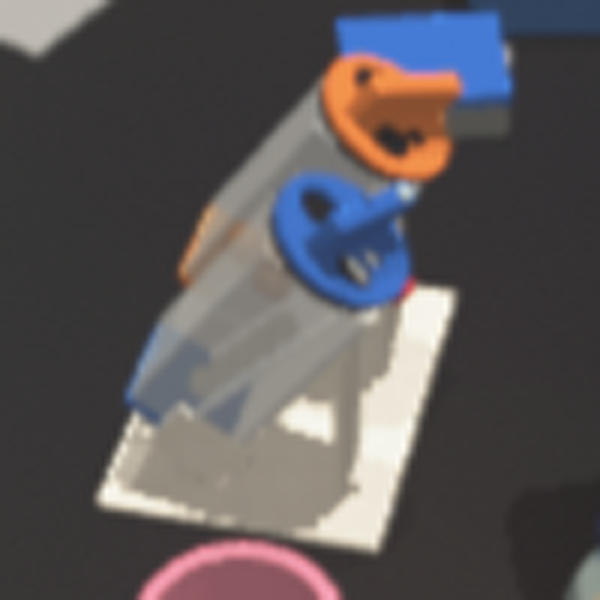

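The crops confirm the steel jar, which is grey and lies between the lid and the dishes. They also show the blue dispenser with its bar dot towards the robot's right. Next I'll fit poses by silhouette.

```bash
cat > h.py <<'E'
import numpy as np,cv2
from scipy.optimize import minimize,least_squares
from scipy.spatial.transform import Rotation as Ro
S=4
def load(k): return {n:dict(np.load(f"{n}{k}.npz")) for n in("side","top")}
def proj(f,P):
    c=np.atleast_2d(P)@f["R"].T+f["t"]; p=c@f["intrinsics"].T; return p[:,:2]/p[:,2:]
def hull(img,f,P):
    h=cv2.convexHull(((proj(f,P)+.5)*S*16-8).astype(np.int32)); cv2.fillConvexPoly(img,h,1,cv2.LINE_8,4)
def render(f,parts):
    m=np.zeros((400*S,640*S),np.uint8)
    for P in parts: hull(m,f,P)
    return cv2.resize(m.astype(np.float32),(640,400),interpolation=cv2.INTER_AREA)
th=np.linspace(0,2*np.pi,48,endpoint=False)
def circ(r,z): return np.c_[r*np.cos(th),r*np.sin(th),0*th+z]
def jarR(yaw,el=np.radians(55)):
    z=np.array([-np.cos(el),0,np.sin(el)]);x=np.array([np.sin(el),0,np.cos(el)])
    return Ro.from_euler('z',yaw).as_matrix()@np.c_[x,[0,1,0],z]
def cap(pos,yaw,d,el=np.radians(55)):
    R=jarR(yaw,el); disc=np.r_[circ(37,79.5),circ(37,74)]
    b=np.array([[x,y,z] for x in(-30,30) for y in(-6,6) for z in(79.5,107.5)])@Ro.from_euler('z',d).as_matrix().T
    return [disc@R.T+pos,b@R.T+pos]
def bowl(p): return [np.r_[circ(48,70),circ(48,0)]+[*p,0],np.r_[circ(50.5,18),circ(50.5,24)]+[*p,0]]
E
python3 - <<'E'
from h import *
F=load(0)
# rack corners
top=np.array([[343.6,175],[398.9,183.1],[393.6,225.6],[337.2,217.1]])
sid=np.array([[281.2,203.8],[328.3,211.7],[341.2,168.3]])
C=np.array([[75,100,2],[75,-100,2],[-75,-100,2],[-75,100,2.]])
def W(p):return C@Ro.from_euler('z',p[2]).as_matrix().T+[p[0],p[1],0]
res=lambda p:np.r_[(proj(F["top"],W(p))-top).ravel(),(proj(F["side"],W(p))[[0,3,2]]-sid).ravel()]
r=least_squares(res,[550,-190,-.145]);print("rack",r.x,r.fun.round(1));yaw=r.x[2];rx=r.x
# cap mask
M={}
for n,f in F.items():
    hsv=cv2.cvtColor(f["pixels"],cv2.COLOR_RGB2HSV); m=cv2.inRange(hsv,(100,140,60),(125,255,255))
    w=np.zeros_like(m); 
    if n=="top": w[185:220,340:372]=1
    else: w[145:175,305:338]=1
    m=cv2.morphologyEx(m*w,cv2.MORPH_CLOSE,np.ones((7,7)));M[n]=(m>0).astype(np.float32);print(n,M[n].sum())
def cost(p):
    return sum(np.abs(render(f,cap(p[:3],p[4],p[3]))-M[n]).sum()/M[n].sum() for n,f in F.items())
c0=np.array([555,-150,120.])
best=None
for d in(.7,.96,1.2):
    g=minimize(cost,[*c0,d,yaw],method="Nelder-Mead",options=dict(initial_simplex=np.array([[*c0,d,yaw]]+[[*(c0+20*np.eye(3)[i]),d,yaw] for i in range(3)]+[[*c0,d+.2,yaw],[*c0,d,yaw+.06]]),maxiter=500))
    print(g.x.round(3),g.fun)
    if best is None or g.fun<best.fun: best=g
x=best.x;print("in rack",Ro.from_euler('z',-yaw).apply(x[:3]-[rx[0],rx[1],0]))
for n,f in F.items():
    o=f["pixels"].copy();o=cv2.resize(o,None,fx=1,fy=1)
# bowl
M2={}
for n,f in F.items():
    hsv=cv2.cvtColor(f["pixels"],cv2.COLOR_RGB2HSV); m=((hsv[...,1]<60)&(hsv[...,2]>75)).astype(np.uint8)
    k,l=cv2.connectedComponents(m); s=(197,265) if n=="top" else (280,297)
    m=(l==l[s]).astype(np.uint8); m=cv2.morphologyEx(m,cv2.MORPH_CLOSE,np.ones((9,9)));M2[n]=m.astype(np.float32);ys,xs=np.nonzero(m);print(n,m.sum(),xs.min(),xs.max(),ys.min(),ys.max())
for names in(["top"],["side"],["top","side"]):
    g=minimize(lambda p:sum(np.abs(render(F[n],bowl(p))-M2[n]).sum()/M2[n].sum() for n in names),[555,164],method="Nelder-Mead",options=dict(initial_simplex=[[555,164],[575,164],[555,184]]));print("bowl",names,g.x,g.fun)
E
```

```text
rack [ 5.50498330e+02 -1.92148863e+02 -1.40360057e-01] [-0.6  0.5 -0.1  0.7 -0.  -0.1 -0.1 -0.1 -0.1 -0.5 -0.3 -0.7 -0.5  0.2]
side 356.0
top 364.0
[ 5.57251e+02 -1.39487e+02  9.67400e+01  9.62000e-01 -7.90000e-02] 0.2963560223579407
[ 5.56342e+02 -1.41049e+02  9.71740e+01  1.09100e+00 -1.08000e-01] 0.3095482587814331
[ 5.56033e+02 -1.41613e+02  9.64380e+01  1.34900e+00 -1.36000e-01] 0.3243976831436157
in rack [-0.68133965 53.08890396 96.7398915 ]
side 1591 276 316 250 297
top 766 250 280 182 213
bowl ['top'] [551.67586828 168.23331547] 0.05564621463418007
bowl ['side'] [551.70114739 166.14981769] 0.03020898811519146
bowl ['top', 'side'] [551.41574919 167.28123086] 0.09699375927448273
```

```bash
cat >> h.py <<'E'
def overlay(F,pos,yaw,d,name,el=np.radians(55),z=9):
    out=[]
    for n,f in F.items():
        u0,v0=np.round(proj(f,pos+jarR(yaw,el)@[0,0,30])[0]).astype(int); a,b=max(v0-28,0),max(u0-21,0)
        o=cv2.resize(f["pixels"][a:a+56,b:b+42],None,fx=z,fy=z,interpolation=cv2.INTER_CUBIC)
        T=lambda P:((proj(f,P)-[b,a]+.5)*z).astype(np.int32)
        R=jarR(yaw,el);box=np.array([[x,y,zz] for zz in(-70,70) for x,y in((-31,-31),(31,-31),(31,31),(-31,31))])@R.T+pos
        for k in(0,4): cv2.polylines(o,[T(box[k:k+4])],True,(0,255,0),1)
        c=cap(pos,yaw,d,el); cv2.polylines(o,[T(c[0][:48])],True,(255,0,0),1)
        for q in((0,2,6,4),(1,3,7,5)): cv2.polylines(o,[T(c[1][list(q)])],True,(255,255,0),1)
        out.append(o)
    cv2.imwrite(name,np.hstack(out)[:,:,::-1])
E
python3 - <<'E'
from h import *
F=load(0);M={}
for n,f in F.items():
    hsv=cv2.cvtColor(f["pixels"],cv2.COLOR_RGB2HSV); m=cv2.inRange(hsv,(100,140,60),(125,255,255))
    w=np.zeros_like(m); 
    if n=="top": w[185:220,340:372]=1
    else: w[145:175,305:338]=1
    m=cv2.morphologyEx(m*w,cv2.MORPH_CLOSE,np.ones((9,9)));M[n]=(m>0).astype(np.float32)
for fixz in(None,):
  for names in(["top"],["side"],["top","side"]):
    def cost(p):
        return sum(np.abs(render(F[n],cap(p[:3],-.14,.96))-M[n]).sum()/M[n].sum() for n in names)+1e-4*(p[2]-100)**2*(len(names)==1)
    c0=np.array([556,-142,100.])
    g=min((minimize(cost,c0+[dx,0,dz],method="Nelder-Mead",options=dict(initial_simplex=[c0+[dx,0,dz]]+[c0+[dx,0,dz]+8*e for e in np.eye(3)])) for dx in(-4,4) for dz in(-4,4)),key=lambda g:g.fun);print(names,g.x.round(1),g.fun)
overlay(F,g.x,-.14,.96,"pics/ov.png")
E
```

```text
['top'] [ 557.6 -141.7   92.3] 0.13986060987488982
['side'] [ 557.8 -156.3   86.1] 0.16279296577640281
['top', 'side'] [ 556.6 -142.    97.3] 0.32501310110092163
```

View pics/ov.png

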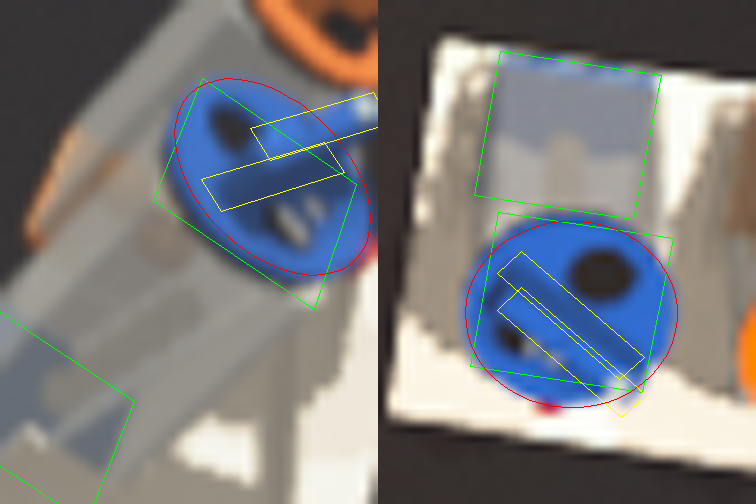

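The overlay shows the model cap and bar on the real ones to about 1 px (roughly 3 mm). The cap is at overlay (270,180) in the side view and (570,315) in the top view, and the dial is about 0.96. The rack prior (y=+50) agrees with the fit. Next: a move planner.

```bash
cat >> h.py <<'E'
J=np.array([557,-142,99.]);YAW=-.14;RJ=jarR(YAW)
def plan(p1,R1,n=None,p0=None,R0=None):
    """one row repeated n times (mm/rad tool frame) from current pose to p1,R1"""
    from rig import sense
    s=sense()
    if p0 is None: p0=s["eef_pos"]; 
    if R0 is None: R0=Ro.from_euler('xyz',s["tcp_rot"]).as_matrix()
    rel=R0.T@R1; rv=Ro.from_matrix(rel).as_rotvec(); d=R0.T@(np.asarray(p1)-p0)
    k=n or int(np.ceil(max(np.linalg.norm(rv)/.14,np.linalg.norm(d)/40,1)))
    A=sum(Ro.from_rotvec(rv/k*i).as_matrix() for i in range(k)); sh=np.linalg.solve(A,d)
    print("t",round(s["clock"],2),"rows",k,(sh/k*k/1000).round(4).tolist(),(rv/k).round(4).tolist(),"F",s["contact_force"].round(1),"open",round(s["opening"],3))
    mid=[];p=np.array(p0,float);R=R0
    for i in range(k): p=p+R@sh;R=R@Ro.from_rotvec(rv/k).as_matrix();mid.append(p)
    print("mid",mid[k//2].round(0),"end",p.round(1)); return p,R
def barR(d,sgn=-1):
    z=-RJ[:,2]; y=sgn*RJ@[-np.sin(d),np.cos(d),0]; return np.c_[np.cross(y,z),y,z]
def at(s,x=0,y=0): return J+RJ@[x,y,s]
E
python3 - <<'E'
from h import *
print(at(183.5)); plan(at(183.5),barR(.96),20)
E
```

```text
[ 452.77850281 -127.31290912  249.31440013]
t 0.1 rows 20 [0.0242, -0.0133, 0.0007] [-0.0198, 0.0237, -0.0258] F [-0.2 -0.2 -0.3] open 1.001
mid [ 361. -358.  236.] end [ 452.8 -127.3  249.3]
```

Emit:
play_rows --moves '[[[0.0242,-0.0133,0.0007],[-0.0198,0.0237,-0.0258],40],[[0.0242,-0.0133,0.0007],[-0.0198,0.0237,-0.0258],40],[[0.0242,-0.0133,0.0007],[-0.0198,0.0237,-0.0258],40],[[0.0242,-0.0133,0.0007],[-0.0198,0.0237,-0.0258],40],[[0.0242,-0.0133,0.0007],[-0.0198,0.0237,-0.0258],40],[[0.0242,-0.0133,0.0007],[-0.0198,0.0237,-0.0258],40],[[0.0242,-0.0133,0.0007],[-0.0198,0.0237,-0.0258],40],[[0.0242,-0.0133,0.0007],[-0.0198,0.0237,-0.0258],40],[[0.0242,-0.0133,0.0007],[-0.0198,0.0237,-0.0258],40],[[0.0242,-0.0133,0.0007],[-0.0198,0.0237,-0.0258],40],[[0.0242,-0.0133,0.0007],[-0.0198,0.0237,-0.0258],40],[[0.0242,-0.0133,0.0007],[-0.0198,0.0237,-0.0258],40],[[0.0242,-0.0133,0.0007],[-0.0198,0.0237,-0.0258],40],[[0.0242,-0.0133,0.0007],[-0.0198,0.0237,-0.0258],40],[[0.0242,-0.0133,0.0007],[-0.0198,0.0237,-0.0258],40],[[0.0242,-0.0133,0.0007],[-0.0198,0.0237,-0.0258],40],[[0.0242,-0.0133,0.0007],[-0.0198,0.0237,-0.0258],40],[[0.0242,-0.0133,0.0007],[-0.0198,0.0237,-0.0258],40],[[0.0242,-0.0133,0.0007],[-0.0198,0.0237,-0.0258],40],[[0.0242,-0.0133,0.0007],[-0.0198,0.0237,-0.0258],40]]' --squeeze 30

```text
clock: 2.1
eef_pos: [452.5, -127.3, 249.5]
tcp_rot: [2.619, -0.334, 0.912]
contact_force: [0.4, -0.7, 0.5]
opening: 0.399
```

```bash
python3 - <<'E'
from h import *
from rig import *
print(sense()["qpos"].round(2))
plan(at(130),barR(.96))
f=grab_frame("side");np.savez("side1.npz",**f);g=grab_frame("top");np.savez("top1.npz",**g)
o=cv2.resize(f["pixels"][110:220,260:390],None,fx=6,fy=6,interpolation=cv2.INTER_CUBIC)
s=sense();p=s["eef_pos"];R=Ro.from_euler('xyz',s["tcp_rot"]).as_matrix()
for P,c in((p,(255,0,0)),(p+R@[0,17,0],(0,255,0)),(p-R@[0,17,0],(0,255,0))):
    u=((proj(f,P)[0]-[260,110]+.5)*6).astype(int);cv2.circle(o,tuple(map(int,u)),4,c,-1)
cv2.imwrite("pics/s1.png",o[:590,:,::-1])
E
```

```text
[-0.37 -0.18  2.34  0.34  0.41  0.1 ]
t 2.1 rows 2 [0.0001, 0.0, 0.0269] [0.0005, -0.0001, 0.0008] F [ 0.4 -0.7  0.5] open 0.399
mid [ 483. -132.  205.] end [ 483.2 -131.6  205.5]
```

View pics/s1.png

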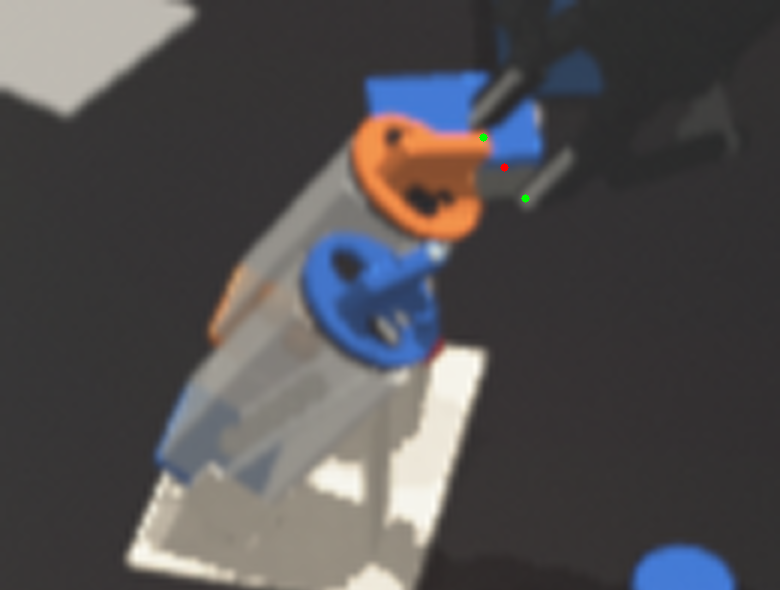

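The side crop shows the open fingertips at (478,122) and (525,205), matching their projection (green) to about 1 px. The cap bar runs from (345,300) to (435,250), in line with the tool axis. I'll close in along the axis.

Emit:
play_rows --moves '[[[0,0,0.02],[0,0,0],40],[[0,0,0.02],[0,0,0],40],[[0,0,0.02],[0,0,0],40],[[0,0,0.015],[0,0,0],40],[[0,0,0.01],[0,0,0],40],[[0,0,0.007],[0,0,0],40],[[0,0,0],[0,0,0],40]]'

```text
clock: 2.9
eef_pos: [504.6, -136.3, 173.1]
tcp_rot: [2.622, -0.333, 0.909]
contact_force: [-1.1, 0.1, -0.7]
opening: 0.4
```

```bash
python3 - <<'E'
from h import *
from rig import *
plan(at(86),barR(.96))
out=[]
for n in("side","top"):
    f=grab_frame(n);np.savez(n+"2.npz",**f)
    a,b=(110,285) if n=="side" else (165,325)
    out.append(cv2.resize(f["pixels"][a:a+80,b:b+65],None,fx=6,fy=6,interpolation=cv2.INTER_CUBIC))
cv2.imwrite("pics/s2.png",np.hstack(out)[:,:,::-1])
E
```

```text
t 2.9 rows 1 [0.0017, -0.0005, 0.0049] [-0.0012, 0.002, 0.0002] F [-1.1  0.1 -0.7] open 0.4
mid [ 508. -135.  169.] end [ 508.2 -135.1  169.4]
```

View pics/s2.png

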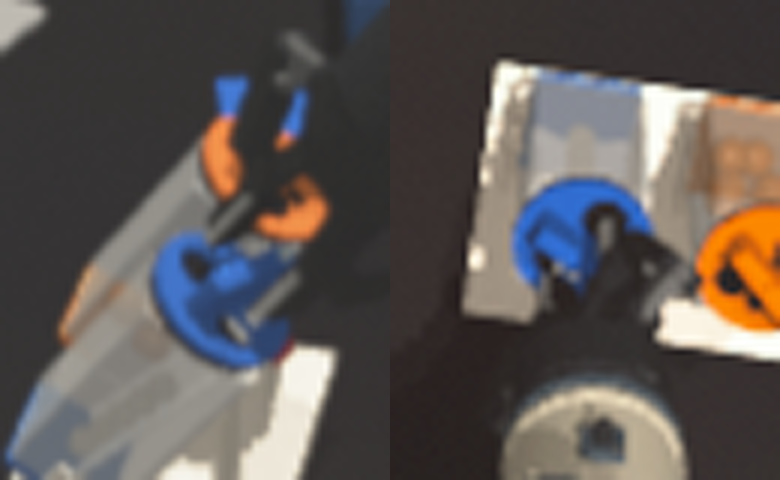

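The fingers straddle the bar. In the side view the tips are at (215,235) and (240,325), with the bar between them. I'll advance 4 mm, close, then turn.

Emit:
play_rows --moves '[[[0.001,0,0.004],[0,0,0],40],[[0,0,0],[0,0,0],25],[[0,0,0],[0,0,0],10],[[0,0,0],[0,0,0],5],[[0,0,0],[0,0,0],5],[[0,0,0],[0,0,0],5]]' --squeeze 25

```text
clock: 3.6
eef_pos: [507.3, -135.1, 171.1]
tcp_rot: [2.621, -0.334, 0.911]
contact_force: [-4.7, 2.8, 3.0]
opening: 0.131
```

```bash
python3 - <<'E'
from h import *
from rig import *
plan(at(86),barR(2.007))
s=sense();R=Ro.from_euler('xyz',s["tcp_rot"]).as_matrix();q=RJ.T@(s["eef_pos"]-J);print("tcp in jar",q,s["contact_force"],s["wrist_torque"])
E
```

```text
t 3.6 rows 8 [0.0, -0.0, 0.0002] [-0.0001, 0.0001, -0.1307] F [-4.7  2.8  3. ] open 0.131
mid [ 508. -135.  170.] end [ 508.2 -135.1  169.4]
tcp in jar [ 0.26321082 -0.14078867 87.89262146] [-4.70192472  2.75272405  2.98703476] [0.46463655 0.51459609 0.30465909]
```

Emit:
play_rows --moves '[[[0,0,0],[0,0,-0.105],5],[[0,0,0],[0,0,-0.105],5],[[0,0,0],[0,0,-0.105],5],[[0,0,0],[0,0,-0.105],5],[[0,0,0],[0,0,-0.105],5],[[0,0,0],[0,0,-0.105],5],[[0,0,0],[0,0,-0.105],5],[[0,0,0],[0,0,-0.105],5],[[0,0,0],[0,0,-0.105],5],[[0,0,0],[0,0,-0.105],5],[[0,0,0],[0,0,0],5],[[0,0,0],[0,0,0],5],[[0,0,0],[0,0,0],5]]'

```text
clock: 4.9
eef_pos: [507.1, -135.1, 171.0]
tcp_rot: [2.578, 0.247, 1.799]
contact_force: [-4.5, 3.0, 3.7]
opening: 0.136
```

```bash
python3 - <<'E'
from h import *
from rig import *
plan(at(86),barR(2.007))
s=sense();print(s["contact_force"],s["wrist_torque"],s["qpos"].round(2))
E
```

```text
t 4.9 rows 1 [0.0001, 0.0, 0.0019] [-0.0011, -0.0001, 0.0041] F [-4.5  3.   3.7] open 0.136
mid [ 508. -135.  169.] end [ 508.2 -135.1  169.4]
[-4.53491506  3.03230311  3.68623847] [0.55334739 0.58759931 0.38136276] [-0.34  0.08  2.33  0.73  0.17 -1.32]
```

Emit:
play_rows --moves '[[[0,0,0],[0,0,0],25],[[0,0,0],[0,0,0],40],[[0,0,0],[0,0,0],40],[[0,0,-0.01],[0,0,0],40],[[0,0,-0.02],[0,0,0],40],[[0,0,-0.03],[0,0,0],40],[[0,0,-0.03],[0,0,0],40],[[0,0,-0.04],[0,0,0],40],[[0,0,-0.04],[0,0,0],40],[[0,0,-0.02],[0,0,0],60]]'

```text
clock: 5.9
eef_pos: [399.1, -120.2, 329.9]
tcp_rot: [2.574, 0.25, 1.797]
contact_force: [0.3, 0.4, -0.3]
opening: 0.557
```

```bash
python3 - <<'E'
from h import *
from rig import *
s=sense();print(s["eef_pos"],s["qpos"].round(2))
F={}
for n in("side","top"):
    F[n]=grab_frame(n);np.savez(n+"3.npz",**F[n])
overlay(F,J,YAW,2.007,"pics/s3.png")
E
```

```text
[ 399.06882958 -120.23686063  329.91354966] [-0.43 -0.42  2.29  0.26  0.69 -0.88]
```

View pics/s3.png

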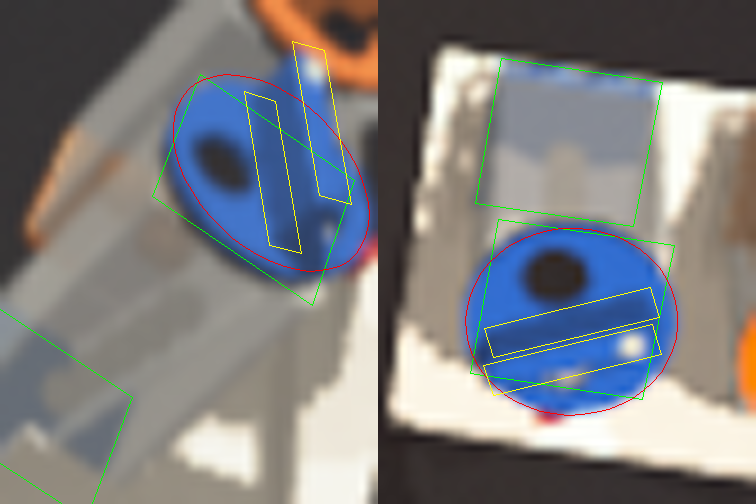

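The overlay shows the dial at about 2.007: the bar lies along the model, and the white dot is at its expected end, top (632,345). The jar hasn't moved. Now the body grasp from above.

```bash
cat >> h.py <<'E'
J=np.array([557,-142,98.])
def gR(al=np.radians(60),RJ=RJ):
    z=-(RJ@[np.sin(al),0,np.cos(al)]); y=RJ[:,1]; return np.c_[np.cross(y,z),y,z]
GR=gR(); G=at(-17.5,-6.5)
E
python3 - <<'E'
from h import *
print(GR.round(3),G)
p,R=plan(G-GR[:,2]*200,GR,16)
plan(G-GR[:,2]*40,GR,None,p,R)
E
```

```text
[[-0.897  0.14  -0.418]
 [ 0.126  0.99   0.059]
 [ 0.423  0.    -0.906]] [ 561.66698637 -142.65768056   79.93659239]
t 6.0 rows 16 [-0.0138, 0.0087, 0.0065] [0.0369, 0.0585, -0.0638] F [-0.4  0.2 -0.2] open 0.6
mid [ 543. -177.  321.] end [ 645.4 -154.5  261.2]
t 6.0 rows 4 [-0.0, 0.0, 0.04] [0.0, 0.0, -0.0] F [-0.4  0.2 -0.2] open 0.6
mid [ 595. -147.  152.] end [ 578.4 -145.   116.2]
```

Emit:
play_rows --moves '[[[-0.0138,0.0087,0.0065],[0.0369,0.0585,-0.0638],60],[[-0.0138,0.0087,0.0065],[0.0369,0.0585,-0.0638],70],[[-0.0138,0.0087,0.0065],[0.0369,0.0585,-0.0638],80],[[-0.0138,0.0087,0.0065],[0.0369,0.0585,-0.0638],95],[[-0.0138,0.0087,0.0065],[0.0369,0.0585,-0.0638],95],[[-0.0138,0.0087,0.0065],[0.0369,0.0585,-0.0638],95],[[-0.0138,0.0087,0.0065],[0.0369,0.0585,-0.0638],95],[[-0.0138,0.0087,0.0065],[0.0369,0.0585,-0.0638],95],[[-0.0138,0.0087,0.0065],[0.0369,0.0585,-0.0638],95],[[-0.0138,0.0087,0.0065],[0.0369,0.0585,-0.0638],95],[[-0.0138,0.0087,0.0065],[0.0369,0.0585,-0.0638],95],[[-0.0138,0.0087,0.0065],[0.0369,0.0585,-0.0638],95],[[-0.0138,0.0087,0.0065],[0.0369,0.0585,-0.0638],95],[[-0.0138,0.0087,0.0065],[0.0369,0.0585,-0.0638],95],[[-0.0138,0.0087,0.0065],[0.0369,0.0585,-0.0638],95],[[-0.0138,0.0087,0.0065],[0.0369,0.0585,-0.0638],95],[[0,0,0],[0,0,0],95]]'

```text
clock: 7.7
eef_pos: [645.4, -150.9, 249.3]
tcp_rot: [3.138, -0.45, 3.008]
contact_force: [-0.6, -0.1, -0.4]
opening: 0.947
```

```bash
python3 - <<'E'
from h import *
from rig import *
print(sense()["qpos"].round(2))
plan(G-GR[:,2]*100,GR)
E
```

```text
[-0.22  0.66  1.17 -0.03  1.76 -1.65]
t 7.7 rows 3 [0.0013, -0.0012, 0.0297] [0.0002, -0.0046, 0.002] F [-0.6 -0.1 -0.4] open 0.947
mid [ 617. -149.  197.] end [ 603.5 -148.6  170.6]
```

Emit:
play_rows --moves '[[[0.0013,-0.0012,0.0297],[0,-0.0046,0.002],95],[[0.0013,-0.0012,0.0297],[0,-0.0046,0.002],95],[[0.0013,-0.0012,0.0297],[0,-0.0046,0.002],95],[[0,0,0],[0,0,0],95]]'

```text
clock: 8.1
eef_pos: [599.5, -150.5, 173.0]
tcp_rot: [-3.141, -0.435, 2.995]
contact_force: [-0.5, 1.2, -0.1]
opening: 0.951
```

```bash
python3 - <<'E'
from h import *
from rig import *
plan(G,GR,6)
E
```

```text
t 8.1 rows 6 [-0.0007, 0.0004, 0.0168] [0.0004, 0.0002, -0.001] F [-0.5  1.2 -0.1] open 0.951
mid [ 574. -145.  111.] end [ 561.7 -142.7   79.9]
```

Emit:
play_rows --moves '[[[-0.0007,0.0004,0.0168],[0,0,-0.001],95],[[-0.0007,0.0004,0.0168],[0,0,-0.001],95],[[-0.0007,0.0004,0.0168],[0,0,-0.001],95],[[-0.0007,0.0004,0.0168],[0,0,-0.001],95],[[-0.0007,0.0004,0.0168],[0,0,-0.001],95],[[-0.0007,0.0004,0.0148],[0,0,-0.001],95],[[0,0,0],[0,0,0],95]]'

```text
clock: 8.8
eef_pos: [565.6, -143.1, 84.1]
tcp_rot: [3.139, -0.431, 3.003]
contact_force: [-1.1, -0.1, 0.5]
opening: 0.948
```

```bash
python3 - <<'E'
from h import *
from rig import *
plan(G,GR,1)
f=grab_frame("side");t=grab_frame("top")
o=np.hstack([cv2.resize(x[a:a+75,b:b+65],None,fx=6,fy=6,interpolation=cv2.INTER_CUBIC) for x,a,b in((f["pixels"],125,275),(t["pixels"],165,325))])
cv2.imwrite("pics/s4.png",o[:,:,::-1])
E
```

```text
t 8.8 rows 1 [0.0019, -0.0002, 0.0055] [0.0017, 0.0056, 0.0009] F [-1.1 -0.1  0.5] open 0.948
mid [ 562. -143.   80.] end [ 561.7 -142.7   79.9]
```

View pics/s4.png

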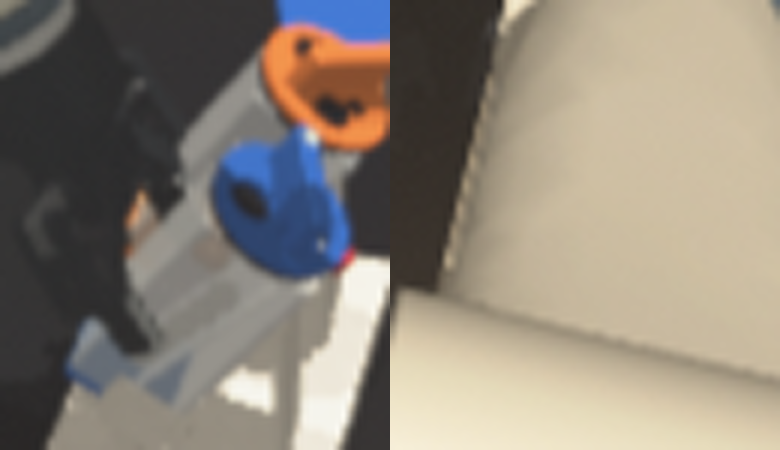

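The side crop shows the near finger lying along the jar's side, with its tip at (140,350), above the foot, and no contact force. Closing now.

Emit:
play_rows --moves '[[[0.001,0,0.002],[0,0.003,0],85],[[0,0,0],[0,0,0],75],[[0,0,0],[0,0,0],65],[[0,0,0],[0,0,0],55],[[0,0,0],[0,0,0],55],[[0,0,0],[0,0,0],55]]' --squeeze 80

```text
clock: 9.5
eef_pos: [565.5, -143.0, 84.7]
tcp_rot: [3.14, -0.43, 3.003]
contact_force: [0.8, 1.9, 5.6]
opening: 0.712
```

```bash
python3 - <<'E'
from h import *
from rig import *
s=sense();print(s["eef_pos"],s["tcp_rot"],s["contact_force"],s["wrist_torque"],s["opening"],s["qpos"].round(2))
np.savez("grasp.npz",p=s["eef_pos"],r=s["tcp_rot"])
R=Ro.from_euler('xyz',s["tcp_rot"]).as_matrix()
print("lift tool", R.T@[0,0,1], "jar in tool", R.T@(J-s["eef_pos"]),(R.T@RJ).round(3))
E
```

```text
[ 565.45938878 -142.97393272   84.71990775] [ 3.13980004 -0.43031594  3.00282773] [0.80186116 1.91632528 5.59192684] [ 0.01674351  0.03960759 -0.13671373] 0.7121271077489051 [-0.23  0.69  1.51 -0.04  1.37 -1.65]
lift tool [ 0.41715796  0.00162919 -0.90883254] jar in tool [13.27660736 -0.19026165 -8.51857682] [[-0.505 -0.001  0.863]
 [ 0.001  1.     0.002]
 [-0.863  0.001 -0.505]]
```

```bash
cat >> h.py <<'E'
import os
if os.path.exists("grasp.npz"):
    g_=np.load("grasp.npz"); g_R=Ro.from_euler('xyz',g_["r"]).as_matrix(); g_p=g_["p"]
    def tool_for(jp,Rj):   # tool pose that carries the jar at jp,Rj
        R=Rj@RJ.T@g_R; return jp+Rj@RJ.T@(g_p-J),R
    OUT=np.array([-18,0,79.5]);B=np.array([551.5,167,0])
    def pour(yaw,el,zout,off):
        Rj=jarR(yaw,el); o=B+Ro.from_euler('z',yaw).apply([off,0,0])+[0,0,zout]; return tool_for(o-Rj@OUT,Rj)
E
python3 - <<'E'
from h import *
p,R=tool_for(J+[0,0,130],RJ);plan(p,R,8)
q,Q=pour(.2,np.radians(20),125,12);p,R=plan(q,Q,20,p,R)
q,Q=pour(.2,np.radians(-35),100,12);plan(q,Q,20,p,R);print(Ro.from_matrix(Q).as_euler('xyz'))
E
```

```text
t 9.5 rows 8 [0.0068, 0.0, -0.0148] [0.0, 0.0, -0.0] F [0.8 1.9 5.6] open 0.712
mid [ 565. -143.  166.] end [ 565.5 -143.   214.7]
t 9.5 rows 20 [-0.0058, 0.0164, 0.0049] [0.0022, -0.0302, -0.0172] F [0.8 1.9 5.6] open 0.712
mid [621.  35. 149.] end [656.8 188.6 108.7]
t 9.5 rows 20 [-0.0007, 0.0, -0.0034] [0.0001, -0.048, -0.0001] F [0.8 1.9 5.6] open 0.712
mid [649. 187. 145.] end [629.9 183.1 168.9]
[-3.14042458  1.14047873 -2.93890188]
```

Emit:
play_rows --moves '[[[0.0021,0,-0.0045],[0,0,0],55],[[0.0042,0,-0.0091],[0,0,0],55],[[0.0083,0,-0.0182],[0,0,0],55],[[0.0083,0,-0.0182],[0,0,0],55],[[0.0083,0,-0.0182],[0,0,0],55],[[0.0083,0,-0.0182],[0,0,0],55],[[0.0083,0,-0.0182],[0,0,0],55],[[0.0083,0,-0.0182],[0,0,0],55],[[0,0,0],[0,0,0],55]]'

```text
clock: 10.4
eef_pos: [566.4, -143.6, 221.7]
tcp_rot: [3.14, -0.427, 3.003]
contact_force: [-0.0, -0.0, -3.4]
opening: 0.715
```

```bash
python3 - <<'E'
from h import *
from rig import *
s=sense();print(s["eef_pos"],s["wrist_torque"])
F={}
for n in("side","top"): F[n]=grab_frame(n)
R=Ro.from_euler('xyz',s["tcp_rot"]).as_matrix()
jp=s["eef_pos"]+R@g_R.T@(J-g_p)
overlay({"side":F["side"]},jp,YAW,2.007,"pics/s5.png")
q,Q=pour(.2,np.radians(20),125,12);p,R=plan(q,Q,20)
E
```

```text
[ 566.3955996  -143.61527251  221.70089426] [-0.07787245 -0.48274331  0.02706826]
t 10.5 rows 20 [-0.0058, 0.0164, 0.0051] [0.0022, -0.0303, -0.0172] F [-0.6 -0.7 -3.9] open 0.71
mid [621.  35. 150.] end [656.8 188.6 108.7]
```

View pics/s5.png

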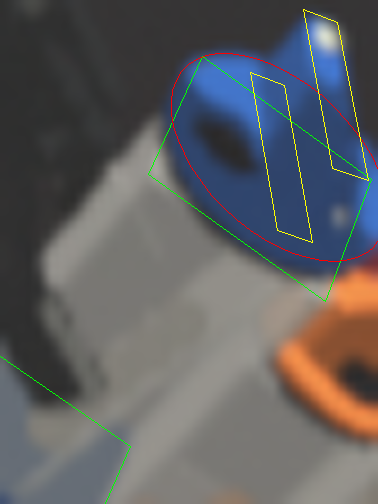

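The lifted jar matches its predicted pose with the same small camera bias as before, so it hasn't slipped. I'll carry it higher to clear the reagent bottle.

```bash
python3 - <<'E'
from h import *
q,Q=pour(.2,np.radians(20),195,12);p,R=plan(q,Q,20)
q,Q=pour(.2,np.radians(9),103,12);p,R=plan(q,Q,6,p,R)
E
```

```text
t 10.5 rows 20 [-0.0053, 0.0165, 0.0016] [0.0022, -0.0303, -0.0172] F [-0.6 -0.7 -3.9] open 0.71
mid [626.  35. 189.] end [656.8 188.6 178.7]
t 10.5 rows 6 [0.0029, -0.0, 0.0119] [0.0, -0.032, -0.0] F [-0.6 -0.7 -3.9] open 0.71
mid [656. 188. 130.] end [658.1 188.8 105.2]
```

Emit:
play_rows --moves '[[[-0.0053,0.0165,0.0016],[0.0022,-0.0303,-0.0172],55],[[-0.0053,0.0165,0.0016],[0.0022,-0.0303,-0.0172],55],[[-0.0053,0.0165,0.0016],[0.0022,-0.0303,-0.0172],55],[[-0.0053,0.0165,0.0016],[0.0022,-0.0303,-0.0172],55],[[-0.0053,0.0165,0.0016],[0.0022,-0.0303,-0.0172],55],[[-0.0053,0.0165,0.0016],[0.0022,-0.0303,-0.0172],55],[[-0.0053,0.0165,0.0016],[0.0022,-0.0303,-0.0172],55],[[-0.0053,0.0165,0.0016],[0.0022,-0.0303,-0.0172],55],[[-0.0053,0.0165,0.0016],[0.0022,-0.0303,-0.0172],55],[[-0.0053,0.0165,0.0016],[0.0022,-0.0303,-0.0172],55],[[-0.0053,0.0165,0.0016],[0.0022,-0.0303,-0.0172],55],[[-0.0053,0.0165,0.0016],[0.0022,-0.0303,-0.0172],55],[[-0.0053,0.0165,0.0016],[0.0022,-0.0303,-0.0172],55],[[-0.0053,0.0165,0.0016],[0.0022,-0.0303,-0.0172],55],[[-0.0053,0.0165,0.0016],[0.0022,-0.0303,-0.0172],55],[[-0.0053,0.0165,0.0016],[0.0022,-0.0303,-0.0172],55],[[-0.0053,0.0165,0.0016],[0.0022,-0.0303,-0.0172],55],[[-0.0053,0.0165,0.0016],[0.0022,-0.0303,-0.0172],55],[[-0.0053,0.0165,0.0016],[0.0022,-0.0303,-0.0172],55],[[-0.0053,0.0165,0.0016],[0.0022,-0.0303,-0.0172],55]]'

```text
clock: 12.5
eef_pos: [654.6, 189.1, 177.1]
tcp_rot: [3.141, 0.178, -2.939]
contact_force: [0.3, 0.2, -3.9]
opening: 0.714
```

```bash
python3 - <<'E'
from h import *
from rig import *
print(sense()["qpos"].round(2))
q,Q=pour(.2,np.radians(9),105,12);p,R=plan(q,Q,6)
E
```

```text
[ 0.29  0.41  1.7  -0.02  0.86 -1.48]
t 12.5 rows 6 [0.0025, -0.0002, 0.0114] [0.0, -0.0324, 0.0002] F [ 0.3  0.2 -3.9] open 0.714
mid [655. 189. 130.] end [658.1 188.8 107.2]
```

Emit:
play_rows --moves '[[[0.0025,0,0.0114],[0,-0.0324,0],55],[[0.0025,0,0.0114],[0,-0.0324,0],55],[[0.0025,0,0.0114],[0,-0.0324,0],55],[[0.0025,0,0.0114],[0,-0.0324,0],55],[[0.0025,0,0.0114],[0,-0.0324,0],55],[[0.0025,0,0.0114],[0,-0.0324,0],55],[[0,0,0],[0,0,0],55]]'

```text
clock: 13.2
eef_pos: [655.4, 188.5, 105.2]
tcp_rot: [3.141, 0.367, -2.94]
contact_force: [-0.3, -0.3, -4.6]
opening: 0.715
```

```bash
python3 - <<'E'
from h import *
from rig import *
s=sense()
q,Q=pour(.2,np.radians(-35),102,12);p,R=plan(q,Q,18)
f=grab_frame("side")
Rt=Ro.from_euler('xyz',s["tcp_rot"]).as_matrix();Rj=Rt@g_R.T@RJ;jp=s["eef_pos"]+Rt@g_R.T@(J-g_p);print("outlet",jp+Rj@OUT)
o=cv2.resize(f["pixels"][190:310,240:370],None,fx=5,fy=5,interpolation=cv2.INTER_CUBIC)
for P,c in((jp+Rj@OUT,(255,0,0)),(B+[0,0,70],(0,255,0))):
    u=((proj(f,P)[0]-[240,190]+.3)*5).astype(int);cv2.circle(o,tuple(map(int,u)),4,c,-1)
cv2.imwrite("pics/s6.png",o[:,:,::-1])
E
```

```text
t 13.2 rows 18 [-0.0014, -0.0, -0.0038] [0.0, -0.0429, -0.0] F [-0.3 -0.3 -4.6] open 0.715
mid [647. 187. 144.] end [629.9 183.1 170.9]
outlet [560.60005592 168.95974179 103.45091313]
```

View pics/s6.png

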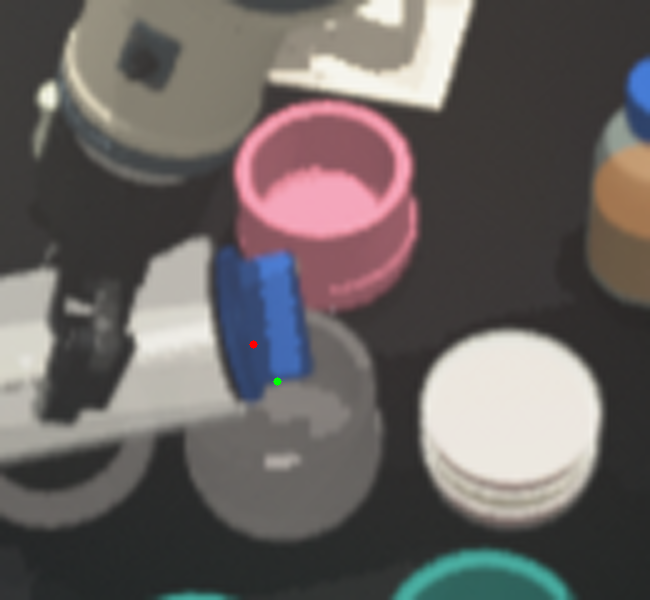

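The cap is over the grinding jar: outlet (red) at (253,345), rim centre (green) at (277,381), and it is clear of everything. Tipping now.

Emit:
play_rows --moves '[[[-0.0014,0,-0.0038],[0,-0.0429,0],55],[[-0.0014,0,-0.0038],[0,-0.0429,0],55],[[-0.0014,0,-0.0038],[0,-0.0429,0],55],[[-0.0014,0,-0.0038],[0,-0.0429,0],55],[[-0.0014,0,-0.0038],[0,-0.0429,0],55],[[-0.0014,0,-0.0038],[0,-0.0429,0],55],[[-0.0014,0,-0.0038],[0,-0.0429,0],55],[[-0.0014,0,-0.0038],[0,-0.0429,0],55],[[-0.0014,0,-0.0038],[0,-0.0429,0],55],[[-0.0014,0,-0.0038],[0,-0.0429,0],55],[[-0.0014,0,-0.0038],[0,-0.0429,0],55],[[-0.0014,0,-0.0038],[0,-0.0429,0],55],[[-0.0014,0,-0.0038],[0,-0.0429,0],55],[[-0.0014,0,-0.0038],[0,-0.0429,0],55],[[-0.0014,0,-0.0038],[0,-0.0429,0],55],[[-0.0014,0,-0.0038],[0,-0.0429,0],55],[[-0.0014,0,-0.0038],[0,-0.0429,0],55],[[-0.0014,0,-0.0038],[0,-0.0429,0],55],[[0,0,0],[0,0,0],55],[[0,0,0],[0,0,0],55]]'

```text
clock: 15.25
eef_pos: [669.4, 174.2, 277.4]
tcp_rot: [3.114, 0.876, -2.942]
contact_force: [-0.1, 0.4, -3.4]
opening: 0.716
```

Emit:
play_rows --moves '[[[0,0,0],[0,0,0],55],[[0,0,0],[0,0,0],55],[[0,0,0],[0,0,0],55],[[0,0,0],[0,0,0],55],[[0,0,0],[0,0,0],55],[[0,0,0],[0,0,0],55],[[0,0,0],[0,0,0],55],[[0,0,0],[0,0,0],55],[[0,0,0],[0,0,0],55],[[0,0,0],[0,0,0],55]]'

```text
clock: 16.25
eef_pos: [669.5, 174.4, 277.2]
tcp_rot: [3.114, 0.876, -2.942]
contact_force: [0.0, -0.5, -3.2]
opening: 0.717
```

```bash
python3 - <<'E'
from h import *
from rig import *
s=sense();print(s["contact_force"],s["opening"],s["qpos"].round(2))
f=grab_frame("side");t=grab_frame("top")
a=cv2.resize(f["pixels"][200:310,250:345],None,fx=5,fy=5,interpolation=cv2.INTER_CUBIC)
b=cv2.resize(t["pixels"][170:225,245:300],None,fx=5,fy=5,interpolation=cv2.INTER_CUBIC);b=cv2.copyMakeBorder(b,0,a.shape[0]-b.shape[0],0,0,cv2.BORDER_CONSTANT)
cv2.imwrite("pics/s7.png",np.hstack([a,b])[:,:,::-1])
q,Q=pour(.2,np.radians(-35),102,12);plan(q,Q)
E
```

```text
[ 0.02805128 -0.46768294 -3.15212356] 0.7172185884392722 [ 0.26  0.15  2.11 -1.3   0.02 -0.24]
t 16.35 rows 3 [0.0362, 0.0053, 0.0102] [0.0089, -0.0881, -0.0017] F [ 0.2  0.  -3.5] open 0.715
mid [640. 180. 207.] end [629.9 183.1 170.9]
```

View pics/s7.png

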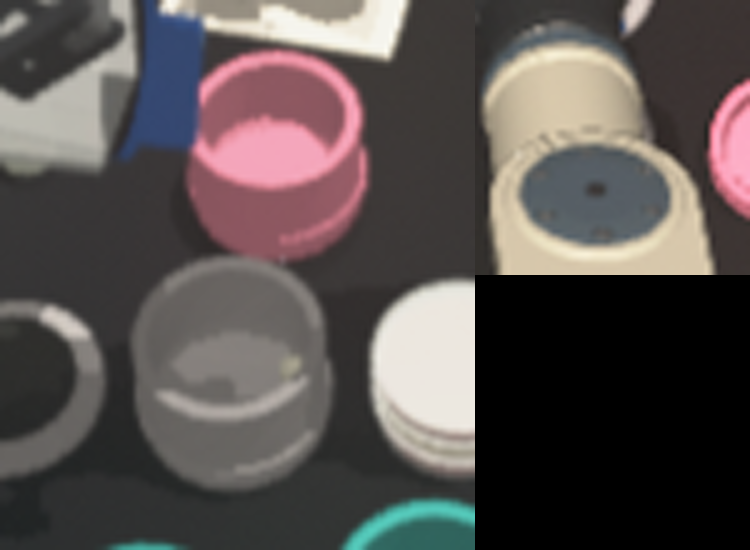

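The image shows one ball in the grinding jar at (290,365). It also shows the arm diverted upwards: q5 hit its 0 limit (wrist singularity). That was picture 12, so from here I check by numbers only. Next I'll fit the kinematics, find the outlet and look for stray balls.

```bash
cat >> h.py <<'E'
def jarpose(s):
    Rt=Ro.from_euler('xyz',s["tcp_rot"]).as_matrix(); return s["eef_pos"]+Rt@g_R.T@(J-g_p),Rt@g_R.T@RJ
def blobs(a,b,lim):
    """new pale low-saturation small blobs in frame b vs a"""
    h=cv2.cvtColor(b,cv2.COLOR_RGB2HSV);d=np.abs(a.astype(int)-b).max(2)
    m=((d>35)&(h[...,2]>120)&(h[...,1]<90)).astype(np.uint8)
    k,l,st,c=cv2.connectedComponentsWithStats(m)
    return [(c[i].round(1).tolist(),int(st[i,4])) for i in range(1,k) if 3<st[i,4]<lim]
E
python3 - <<'E'
from h import *
from rig import *
s=sense();jp,Rj=jarpose(s);print("jm",jp,"out",jp+Rj@OUT,"el",np.degrees(np.arcsin(Rj[2,2])))
for n in("side","top"):
    f=grab_frame(n);np.savez(n+"4.npz",**f);print(n,blobs(np.load(n+"0.npz")["pixels"],f["pixels"],60))
D=[([-1.2854,.3536,1.6341,0,1.1552,-.0024],[177.28,-598.85,230.57],[-3.1403,0,.2878]),
([-.37,-.18,2.34,.34,.41,.1],[452.5,-127.3,249.5],None),([-.34,.08,2.33,.73,.17,-1.32],[507.1,-135.1,171],None),
([-.43,-.42,2.29,.26,.69,-.88],[399.07,-120.2,329.9],None),([-.22,.66,1.17,-.03,1.76,-1.65],[645.4,-150.9,249.3],None),
([-.23,.69,1.51,-.04,1.37,-1.65],[565.46,-142.97,84.72],None),([.29,.41,1.7,-.02,.86,-1.48],[654.6,189.1,177.1],None),(s["qpos"],s["eef_pos"],None)]
def fk(k,q):
    d1,a1,L2,L3,e,d6=k;ry=lambda a:Ro.from_euler('y',a).as_matrix();rz=lambda a:Ro.from_euler('z',a).as_matrix()
    R=rz(q[0]);p=np.array([0,0,d1])+R@[a1,0,0];R=R@ry(q[1]);p=p+R@[0,0,L2];R=R@ry(q[2]);p=p+R@[e,0,L3];R=R@rz(q[3])@ry(q[4]);return p+R@[0,0,d6],R@rz(q[5])
r=least_squares(lambda k:np.concatenate([fk(k,q)[0]-p for q,p,_ in D]),[300,0,450,450,0,250]);print(r.x.round(1),np.abs(r.fun).max(),r.fun.round(1).tolist())
for sg in(0,np.pi/2,-np.pi/2,np.pi):
    R=fk(r.x,s["qpos"])[1]@Ro.from_euler('z',sg).as_matrix();print(sg,np.abs(R-Ro.from_euler('xyz',s["tcp_rot"]).as_matrix()).max())
np.save("kin.npy",r.x)
E
```

```text
jm [654.85172913 170.95741258 272.3974664 ] out [587.67175431 156.76427586 228.46961813] el -19.85456277737725
side [([493.2, 3.4], 11), ([456.2, 12.8], 46), ([492.0, 15.0], 7), ([487.8, 20.9], 12), ([466.5, 22.5], 6), ([487.4, 26.4], 9), ([468.8, 26.6], 5), ([470.3, 33.5], 15), ([465.5, 38.5], 8), ([488.0, 55.5], 6), ([487.0, 62.0], 5), ([503.0, 77.0], 11), ([540.0, 78.0], 15), ([504.7, 88.8], 37), ([507.0, 102.0], 11), ([609.1, 152.3], 15), ([552.4, 151.8], 5), ([602.4, 164.6], 21), ([296.6, 170.9], 7), ([309.0, 176.7], 10), ([257.7, 197.8], 18), ([252.3, 204.1], 11), ([286.5, 202.8], 14), ([460.0, 223.4], 39), ([254.9, 261.2], 10), ([266.8, 270.2], 26)]
top [([608.4, 312.0], 5), ([333.0, 348.5], 4), ([248.2, 352.0], 4), ([335.2, 352.4], 5), ([333.5, 379.9], 47), ([322.6, 386.5], 15), ([323.8, 392.9], 34), ([313.6, 397.2], 33)]
[295.2   1.8 567.7 493.3  60.2 342.3] 3.612773427148369 [-1.4, -0.4, 0.1, -1.3, 1.1, -1.3, 0.8, -3.6, 2.9, 0.7, -1.5, 1.7, -0.7, -3.6, 1.4, 0.6, -3.3, -1.8, -2.6, 0.1, -3.4, -0.1, -1.6, 0.4]
0 1.102574645592944
1.5707963267948966 6.938893903907228e-16
-1.5707963267948966 1.9508783534315013
3.141592653589793 1.1025746455929444
```

```bash
cat >> h.py <<'E'
QL=np.array([[-2.63,2.63],[-.92,2.1],[.06,2.66],[-1.3,4.44],[0,2.69],[-3.02,3.02]])
def fk(k,q):
    d1,a1,L2,L3,e,d6=k;ry=lambda a:Ro.from_euler('y',a).as_matrix();rz=lambda a:Ro.from_euler('z',a).as_matrix()
    R=rz(q[0]);p=np.array([0,0,d1])+R@[a1,0,0];R=R@ry(q[1]);p=p+R@[0,0,L2];R=R@ry(q[2]);p=p+R@[e,0,L3];R=R@rz(q[3])@ry(q[4]);return p+R@[0,0,d6],R@rz(q[5]+np.pi/2)
def ik(p,R,q0):
    k=np.load("kin.npy")
    def f(q):
        a,A=fk(k,q);return np.r_[(a-p)/100,Ro.from_matrix(A.T@R).as_rotvec()*3,(q-q0)*1e-3]
    r=least_squares(f,np.clip(q0,QL[:,0]+1e-6,QL[:,1]-1e-6),bounds=(QL[:,0],QL[:,1]));a,A=fk(k,r.x)
    return r.x,np.linalg.norm(a-p),np.linalg.norm(Ro.from_matrix(A.T@R).as_rotvec())
def sim(p0,R0,p1,R1,n,q):
    """constant-row path, ik tracked"""
    rel=R0.T@R1;rv=Ro.from_matrix(rel).as_rotvec();d=R0.T@(p1-p0);A=sum(Ro.from_rotvec(rv/n*i).as_matrix() for i in range(n));sh=np.linalg.solve(A,d);p,R=p0,R0;worst=0;dq=0
    for i in range(n):
        p=p+R@sh;R=R@Ro.from_rotvec(rv/n).as_matrix();q2,e,w=ik(p,R,q);worst=max(worst,e+100*w);dq=max(dq,np.abs(q2-q).max());q=q2
    print("  n",n,"row",(sh/1000).round(4).tolist(),(rv/n).round(4).tolist(),"err",round(worst,1),"dq",round(dq,2),"q",q.round(2),"p",p.round(0));return p,R,q
E
python3 - <<'E'
from h import *
from rig import *
s=sense();p0=s["eef_pos"];R0=Ro.from_euler('xyz',s["tcp_rot"]).as_matrix();q0=s["qpos"]
for yaw in(.7,.9,1.1):
    print("yaw",yaw)
    p,R,q=p0,R0,q0
    for el,zo,n in((30,230,14),(9,105,8),(-10,103,8),(-25,102,8),(-35,102,6)):
        p1,R1=pour(yaw,np.radians(el),zo,12);p,R,q=sim(p,R,p1,R1,n,q)
E
```

```text
yaw 0.7
  n 14 row [0.0033, 0.0054, 0.0048] [-0.014, 0.0613, -0.0325] err 0.0 dq 1.25 q [ 0.35  0.45  1.56  0.    1.12 -1.92] p [630. 234. 197.]
  n 8 row [0.0012, -0.0, 0.0113] [0.0001, -0.0458, -0.0001] err 0.0 dq 0.08 q [ 0.28  0.44  1.89  0.32  0.49 -2.25] p [635. 237. 107.]
  n 8 row [-0.0012, 0.0, -0.0036] [0.0, -0.0415, -0.0001] err 15.1 dq 0.17 q [ 0.22  0.36  2.05  1.09  0.31 -3.02] p [630. 233. 137.]
  n 8 row [-0.0009, 0.0, -0.0029] [0.0, -0.0327, -0.0] err 60.5 dq 0.01 q [ 0.22  0.28  2.08  1.14  0.3  -3.02] p [621. 226. 158.]
  n 6 row [-0.0009, 0.0, -0.0027] [0.0, -0.0291, -0.0] err 91.6 dq 0.01 q [ 0.22  0.21  2.11  1.18  0.3  -3.02] p [613. 219. 171.]
yaw 0.9
  n 14 row [0.0032, 0.0071, 0.0047] [-0.0203, 0.0601, -0.0458] err 0.0 dq 1.33 q [ 0.38  0.44  1.58  0.    1.12 -2.09] p [615. 248. 197.]
  n 8 row [0.0012, -0.0, 0.0113] [0.0001, -0.0458, -0.0001] err 0.0 dq 0.1 q [ 0.28  0.44  1.88  0.42  0.55 -2.53] p [619. 252. 107.]
  n 8 row [-0.0012, 0.0, -0.0036] [0.0, -0.0415, -0.0001] err 23.7 dq 0.12 q [ 0.21  0.37  2.    0.93  0.45 -3.02] p [615. 248. 137.]
  n 8 row 
[... 227 characters left out ...]
3.02] p [601. 230. 171.]
yaw 1.1
  n 14 row [0.003, 0.0088, 0.0045] [-0.0266, 0.0586, -0.0591] err 0.0 dq 1.41 q [ 0.41  0.42  1.61  0.01  1.11 -2.27] p [598. 259. 197.]
  n 8 row [0.0012, -0.0, 0.0113] [0.0001, -0.0458, -0.0001] err 0.0 dq 0.1 q [ 0.27  0.45  1.88  0.48  0.62 -2.77] p [601. 264. 107.]
  n 8 row [-0.0012, 0.0, -0.0036] [0.0, -0.0415, -0.0001] err 34.7 dq 0.09 q [ 0.21  0.37  1.95  0.8   0.59 -3.02] p [598. 259. 137.]
  n 8 row [-0.0009, 0.0, -0.0029] [0.0, -0.0327, -0.0] err 78.3 dq 0.01 q [ 0.19  0.31  1.97  0.89  0.62 -3.02] p [593. 248. 158.]
  n 6 row [-0.0009, 0.0, -0.0027] [0.0, -0.0291, -0.0] err 108.3 dq 0.01 q [ 0.16  0.26  1.99  0.96  0.64 -3.02] p [588. 238. 171.]
```

```bash
python3 - <<'E'
from h import *
from rig import *
s=sense();q0=np.array([.29,.41,1.7,-.02,.86,-1.48])
for yaw in(.8,.5,.2,0,-.2,-.4,-.6,-.9,-1.2):
    o=[]
    for zo in(102,115,135):
        q=q0;last=None
        for el in range(30,-40,-2):
            p,R=pour(yaw,np.radians(el),zo,10);q2,e,w=ik(p,R,q)
            if e>2 or w>.03 or (el<28 and np.abs(q2-q).max()>.25): break
            q=q2;last=el
        o.append((zo,last,q.round(2).tolist()))
    print(yaw,o)
E
```

```text
0.8 [(102, -4, [0.21, 0.39, 2.02, 0.98, 0.38, -3.02]), (115, -4, [0.21, 0.37, 2.02, 0.96, 0.4, -3.01]), (135, -6, [0.2, 0.33, 2.03, 0.98, 0.42, -3.02])]
0.5 [(102, -4, [0.26, 0.38, 2.05, 0.84, 0.19, -2.61]), (115, -6, [0.25, 0.35, 2.07, 0.97, 0.18, -2.73]), (135, -10, [0.24, 0.31, 2.1, 1.25, 0.18, -3.02])]
0.2 [(102, -4, [0.31, 0.38, 2.05, -0.5, 0.13, -0.98]), (115, -6, [0.31, 0.35, 2.07, -0.64, 0.11, -0.85]), (135, -6, [0.31, 0.32, 2.06, -0.45, 0.15, -1.03])]
0 [(102, -8, [0.36, 0.37, 2.08, -1.3, 0.22, 0.01]), (115, -8, [0.36, 0.35, 2.08, -1.27, 0.23, -0.02]), (135, -10, [0.37, 0.31, 2.09, -1.3, 0.24, 0.01])]
-0.2 [(102, -8, [0.4, 0.39, 2.07, -1.29, 0.37, 0.2]), (115, -10, [0.41, 0.36, 2.07, -1.3, 0.39, 0.2]), (135, -12, [0.43, 0.32, 2.08, -1.3, 0.42, 0.2])]
-0.4 [(102, -12, [0.47, 0.4, 2.06, -1.3, 0.56, 0.41]), (115, -12, [0.47, 0.38, 2.06, -1.3, 0.56, 0.4]), (135, -14, [0.48, 0.35, 2.07, -1.3, 0.59, 0.4])]
-0.6 [(102, -16, [0.53, 0.44, 2.05, -1.3, 0.75, 0.61]), (115, -18, [0.55, 0.42, 2.05, -1.3, 0.78, 0.61]), (135, -20, [0.57, 0.39, 2.05, -1.3, 0.82, 0.61])]
-0.9 [(102, -36, [0.72, 0.61, 1.97, -1.3, 1.25, 0.97]), (115, -38, [0.73, 0.6, 1.97, -1.3, 1.29, 0.97]), (135, -38, [0.73, 0.57, 1.97, -1.3, 1.29, 0.94])]
-1.2 [(102, -38, [0.71, 0.69, 1.81, -1.09, 1.45, 0.97]), (115, -38, [0.71, 0.67, 1.81, -1.08, 1.46, 0.95]), (135, -38, [0.71, 0.64, 1.81, -1.08, 1.48, 0.92])]
```

```bash
python3 - <<'E'
from h import *
from rig import *
s=sense();p=s["eef_pos"];R=Ro.from_euler('xyz',s["tcp_rot"]).as_matrix();q=s["qpos"]
for yaw,el,zo,n in((-.5,15,230,14),(-1.1,30,230,12),(-1.1,9,125,8),(-1.1,-12,110,10),(-1.1,-36,104,12)):
    p1,R1=pour(yaw,np.radians(el),zo,10);p,R,q=sim(p,R,p1,R1,n,q)
E
```

```text
n 14 row [0.0032, -0.0047, 0.0024] [0.0292, 0.0411, 0.0432] err 0.0 dq 0.6 q [ 0.27  0.32  1.74 -0.24  0.91 -0.67] p [645. 116. 222.]
  n 12 row [0.0008, -0.0052, 0.0019] [0.0068, 0.0211, 0.0497] err 0.0 dq 0.03 q [ 0.13  0.35  1.72 -0.01  1.07 -0.34] p [598.  77. 197.]
  n 8 row [0.0008, -0.0, 0.0088] [0.0001, -0.0458, -0.0001] err 0.0 dq 0.07 q [ 0.32  0.43  1.85 -0.49  0.87  0.17] p [600.  72. 127.]
  n 10 row [-0.0004, 0.0, -0.0021] [0.0, -0.0367, -0.0] err 0.0 dq 0.05 q [ 0.52  0.49  1.88 -0.9   1.04  0.63] p [597.  78. 147.]
  n 12 row [-0.0007, 0.0, -0.0029] [0.0, -0.0349, -0.0] err 0.0 dq 0.03 q [ 0.71  0.65  1.87 -1.14  1.37  0.95] p [587.  99. 174.]
```

Emit:
play_rows --moves '[[[0.0032,-0.0047,0.0024],[0.0292,0.0411,0.0432],55],[[0.0032,-0.0047,0.0024],[0.0292,0.0411,0.0432],55],[[0.0032,-0.0047,0.0024],[0.0292,0.0411,0.0432],55],[[0.0032,-0.0047,0.0024],[0.0292,0.0411,0.0432],55],[[0.0032,-0.0047,0.0024],[0.0292,0.0411,0.0432],55],[[0.0032,-0.0047,0.0024],[0.0292,0.0411,0.0432],55],[[0.0032,-0.0047,0.0024],[0.0292,0.0411,0.0432],55],[[0.0032,-0.0047,0.0024],[0.0292,0.0411,0.0432],55],[[0.0032,-0.0047,0.0024],[0.0292,0.0411,0.0432],55],[[0.0032,-0.0047,0.0024],[0.0292,0.0411,0.0432],55],[[0.0032,-0.0047,0.0024],[0.0292,0.0411,0.0432],55],[[0.0032,-0.0047,0.0024],[0.0292,0.0411,0.0432],55],[[0.0032,-0.0047,0.0024],[0.0292,0.0411,0.0432],55],[[0.0032,-0.0047,0.0024],[0.0292,0.0411,0.0432],55],[[0,0,0],[0,0,0],55]]'

```text
clock: 17.95
eef_pos: [653.4, 116.8, 228.0]
tcp_rot: [3.122, 0.323, 2.681]
contact_force: [0.6, -0.4, -3.5]
opening: 0.71
```

```bash
python3 - <<'E'
from h import *
from rig import *
s=sense();p=s["eef_pos"];R=Ro.from_euler('xyz',s["tcp_rot"]).as_matrix();q=s["qpos"];jp,Rj=jarpose(s);print(q.round(2),"jm",jp,"el",np.degrees(np.arcsin(Rj[2,2])),s["clock"],"F",s["contact_force"])
for yaw,el,zo,n in((-1.1,30,230,12),(-1.1,9,125,8)):
    p1,R1=pour(yaw,np.radians(el),zo,10);p,R,q=sim(p,R,p1,R1,n,q)
for n in("side","top"):
    f=grab_frame(n);np.savez(n+"5.npz",**f)
f=np.load("top5.npz");h=cv2.cvtColor(f["pixels"],cv2.COLOR_RGB2HSV)
print(h[180:216,247:284:1,2][::2,::2])
E
```

```text
[ 0.28  0.3   1.76 -0.27  0.84 -0.68] jm [639.55814391 123.31156907 231.89726399] el 11.830368621097296 17.95 F [ 0.62494811 -0.3566282  -3.54604024]
  n 12 row [0.0016, -0.0058, 0.0022] [0.0102, 0.025, 0.0529] err 0.0 dq 0.03 q [ 0.13  0.35  1.72 -0.01  1.07 -0.34] p [598.  77. 197.]
  n 8 row [0.0008, -0.0, 0.0088] [0.0001, -0.0458, -0.0001] err 0.0 dq 0.07 q [ 0.32  0.43  1.85 -0.49  0.87  0.17] p [600.  72. 127.]
[[216 210 202 193 182 165 134 182 228 228 228 197 156 156 156 156 156 156
   71]
 [201 192 181 168 137 155 174 148 228 228 228 224 156 156 155 156 156 156
   90]
 [179 166 137 156 174 174 174 174 222 228 228 230 158 156 156 156 155 155
  117]
 [132  90 177 174 174 174 175 175 201 228 228 228 186 155 156 156 156 156
  135]
 [ 52  51  87 143 161 176 175 175 198 228 228 228 197 156 156 156 156 156
  156]
 [ 52  52  67 168 105 123 156 161 164 228 228 228 224 156 156 156 155 157
  156]
 [ 53  52  95 103 116 185 192 181 161 228 228 228 231 157 156 156 156 156
  157]
 [ 52  53 104  98 155 191 192 189 171 219 228 228 228 185 156 156 156 157
  156]
 [ 52  52 111  97 142 191 192 153 114 204 228 228 228 196 156 156 156 156
  156]
 [ 52  51 107  97 111 157 115 112 112 152 228 228 228 224 156 156 156 156
  156]
 [ 53  53  98 100 110 127 132 111 137 134 229 228 228 230 157 156 156 156
  157]
 [ 52  53  80 107 106 113 112 121 140 140 217 228 228 228 185 156 156 156
  156]
 [ 52  52  53 105 104 112 127 134 140 140 208 228 228 228 195 156 156 156
  156]
 [ 54  52  52  80 111 111 126 125 151 159 199 228 228 228 226 156 155 155
  156]
 [ 54  52  52  53  85 110 112 135 199 228 229 229 229 232 237 161 156 156
  157]
 [ 60  52  52  53  53 123 203 234 240 244 245 229 234 236 238 199 155 156
  156]
 [ 60  54  52 140 198 223 232 237 241 245 246 229 237 239 240 232 155 156
  156]
 [ 59 139 192 214 221 225 234 238 242 244 245 225 240 241 242 246 184 157
  156]]
```

Emit:
play_rows --moves '[[[0.0016,-0.0058,0.0022],[0.0102,0.025,0.0529],55],[[0.0016,-0.0058,0.0022],[0.0102,0.025,0.0529],55],[[0.0016,-0.0058,0.0022],[0.0102,0.025,0.0529],55],[[0.0016,-0.0058,0.0022],[0.0102,0.025,0.0529],55],[[0.0016,-0.0058,0.0022],[0.0102,0.025,0.0529],55],[[0.0016,-0.0058,0.0022],[0.0102,0.025,0.0529],55],[[0.0016,-0.0058,0.0022],[0.0102,0.025,0.0529],55],[[0.0016,-0.0058,0.0022],[0.0102,0.025,0.0529],55],[[0.0016,-0.0058,0.0022],[0.0102,0.025,0.0529],55],[[0.0016,-0.0058,0.0022],[0.0102,0.025,0.0529],55],[[0.0016,-0.0058,0.0022],[0.0102,0.025,0.0529],55],[[0.0016,-0.0058,0.0022],[0.0102,0.025,0.0529],55],[[0,0,0],[0,0,0],55]]'

```text
clock: 19.35
eef_pos: [596.4, 76.7, 196.6]
tcp_rot: [3.141, 0.005, 2.041]
contact_force: [0.0, 0.3, -4.5]
opening: 0.714
```

```bash
cat >> h.py <<'E'
def txt(n,v0,v1,u0,u1,ch=None):
    a=np.load(n+".npz")["pixels"];h=cv2.cvtColor(a,cv2.COLOR_RGB2HSV)
    for v in range(v0,v1): print(v,' '.join(f"{x//10:2d}{'c' if sa>110 else ' '}" for x,sa in zip(h[v,u0:u1,2],h[v,u0:u1,1])))
E
python3 - <<'E'
from h import *
from rig import *
s=sense();p=s["eef_pos"];R=Ro.from_euler('xyz',s["tcp_rot"]).as_matrix();q=s["qpos"];jp,Rj=jarpose(s);print(q.round(2),"jm",jp,"el",np.degrees(np.arcsin(Rj[2,2])),s["clock"])
for yaw,el,zo,n in((-1.1,9,125,8),(-1.1,-12,112,10),(-1.1,-36,106,12)):
    p1,R1=pour(yaw,np.radians(el),zo,10);p,R,q=sim(p,R,p1,R1,n,q)
for n in("side","top"):
    f=grab_frame(n);np.savez(n+"6.npz",**f)
print("tophues");txt("top6",182,214,248,283)
E
```

```text
[ 0.13  0.35  1.72 -0.01  1.07 -0.34] jm [590.16335523  88.44094178 205.04623328] el 30.067886637706106 19.35
  n 8 row [0.0007, 0.0001, 0.0087] [-0.0001, -0.046, -0.0002] err 0.0 dq 0.07 q [ 0.32  0.43  1.85 -0.49  0.87  0.17] p [600.  72. 127.]
  n 10 row [-0.0005, 0.0, -0.0022] [0.0, -0.0367, -0.0] err 0.0 dq 0.05 q [ 0.52  0.49  1.88 -0.89  1.04  0.63] p [597.  78. 149.]
  n 12 row [-0.0007, 0.0, -0.0029] [0.0, -0.0349, -0.0] err 0.0 dq 0.03 q [ 0.71  0.65  1.87 -1.14  1.37  0.95] p [587.  99. 176.]
tophues
182  5   5   5   6  13c 16c 15c 20  22  22  22  22  23  23  22  16  12  12  12   9   9  10c 15c 12c 13  21  23  23  23  23  23  23  23  22  23 
183  5   5   5   6  12c 15c 15c 20  22  22  22  22  23  23  22  17  12  12  12   9   9  10c 15c 13c  9  20  23  23  23  23  22  22  22  22  22 
184  5   5   5   5   9c 13c 14c 20  22  22  23  23  23  23  22  17  12  12  12  10  10  10c 15c 15c 10c 17  22  22  22  22  23  22  22  22  22 
185  5   5   5   5   6  10c 12  19  22  22  22  23  23  23  22  17  12  12  12  10  10  10c 14c 17c 13c 13  21  22  22  22  22  22  22  22  23 
186  5 
[... 3323 characters left out ...]
   5   5   5   6  21  24  24  24  24  24  24  24  22  15  12  10   9   9   9  10  10  10  10  11  12  14  16  17  19  20  20 
210  5   5   5   5   5   5   5   5  20  24  24  24  24  24  24  24  22  13   9   9   9   9  10  10  10  11  14  16  17  18  20  20  20  20  20 
211  5   5   5   5   5   5   5   5  17  24  24  24  24  24  24  25  20   9   9   9   9   9  10  11  13  16  17  18  19  19  20  20  20  21  21 
212  5   5   5   5   5   5   5   5  15  23  25  25  25  25  25  24  17   8   9   9  10   9  11  14  17  18  18  18  19  19  20  20  21  21  21 
213  5   5   5   5   5   5   5   5  12  23  24  24  25  25  25  22  12   9   9  10  10  13  15  17  18  18  18  19  19  19  20  21  21  20  20
```

Emit:
play_rows --moves '[[[0.0007,0.0001,0.0087],[0,-0.046,0],55],[[0.0007,0.0001,0.0087],[0,-0.046,0],55],[[0.0007,0.0001,0.0087],[0,-0.046,0],55],[[0.0007,0.0001,0.0087],[0,-0.046,0],55],[[0.0007,0.0001,0.0087],[0,-0.046,0],55],[[0.0007,0.0001,0.0087],[0,-0.046,0],55],[[0.0007,0.0001,0.0087],[0,-0.046,0],55],[[0.0007,0.0001,0.0087],[0,-0.046,0],55],[[0,0,0],[0,0,0],55]]'

```text
clock: 20.35
eef_pos: [599.5, 73.2, 126.5]
tcp_rot: [-3.141, 0.374, 2.047]
contact_force: [-0.8, -0.4, -4.2]
opening: 0.713
```

```bash
python3 - <<'E'
from h import *
from rig import *
s=sense();p=s["eef_pos"];R=Ro.from_euler('xyz',s["tcp_rot"]).as_matrix();q=s["qpos"];jp,Rj=jarpose(s);print(q.round(2),"out",jp+Rj@OUT,"el",np.degrees(np.arcsin(Rj[2,2])),s["clock"],s["contact_force"])
for yaw,el,zo,n in((-1.1,-12,112,8),(-1.1,-36,106,10)):
    p1,R1=pour(yaw,np.radians(el),zo,10);p,R,q=sim(p,R,p1,R1,n,q)
E
```

```text
[ 0.33  0.43  1.85 -0.49  0.87  0.17] out [555.0791368  159.17658586 124.12745752] el 8.895602014294491 20.35 [-0.81713646 -0.38332937 -4.19292365]
  n 8 row [-0.0008, 0.0, -0.0028] [0.0001, -0.0456, 0.0004] err 0.0 dq 0.07 q [ 0.52  0.49  1.88 -0.89  1.04  0.63] p [597.  78. 149.]
  n 10 row [-0.0008, 0.0, -0.0035] [0.0, -0.0419, -0.0001] err 0.0 dq 0.04 q [ 0.71  0.65  1.87 -1.14  1.37  0.95] p [587.  99. 176.]
```

Emit:
play_rows --moves '[[[-0.0008,0,-0.0028],[0.0001,-0.0456,0.0004],55],[[-0.0008,0,-0.0028],[0.0001,-0.0456,0.0004],55],[[-0.0008,0,-0.0028],[0.0001,-0.0456,0.0004],55],[[-0.0008,0,-0.0028],[0.0001,-0.0456,0.0004],55],[[-0.0008,0,-0.0028],[0.0001,-0.0456,0.0004],55],[[-0.0008,0,-0.0028],[0.0001,-0.0456,0.0004],55],[[-0.0008,0,-0.0028],[0.0001,-0.0456,0.0004],55],[[-0.0008,0,-0.0028],[0.0001,-0.0456,0.0004],55],[[0,0,0],[0,0,0],55],[[-0.0008,0,-0.0035],[0,-0.0419,0],55],[[-0.0008,0,-0.0035],[0,-0.0419,0],55],[[-0.0008,0,-0.0035],[0,-0.0419,0],55],[[-0.0008,0,-0.0035],[0,-0.0419,0],55],[[-0.0008,0,-0.0035],[0,-0.0419,0],55],[[-0.0008,0,-0.0035],[0,-0.0419,0],55],[[-0.0008,0,-0.0035],[0,-0.0419,0],55],[[-0.0008,0,-0.0035],[0,-0.0419,0],55],[[-0.0008,0,-0.0035],[0,-0.0419,0],55],[[-0.0008,0,-0.0035],[0,-0.0419,0],55],[[0,0,0],[0,0,0],55]]'

```text
clock: 22.35
eef_pos: [587.2, 98.4, 176.7]
tcp_rot: [3.14, 1.156, 2.039]
contact_force: [-0.4, 0.2, -3.4]
opening: 0.713
```

Emit:
play_rows --moves '[[[0,0,0],[0,0.05,0],55],[[0,0,0],[0,-0.05,0],55],[[0,0,0],[0,0,0],55],[[0,0,0],[0,0.05,0],55],[[0,0,0],[0,-0.05,0],55],[[0,0,0],[0,0,0],55],[[0,0,0],[0,0,0],55],[[0,0,0],[0,0,0],55]]'

```text
clock: 23.15
eef_pos: [587.4, 97.9, 177.4]
tcp_rot: [3.136, 1.156, 2.036]
contact_force: [0.3, -0.1, -3.6]
opening: 0.714
```

```bash
python3 - <<'E'
from h import *
from rig import *
s=sense();p=s["eef_pos"];R=Ro.from_euler('xyz',s["tcp_rot"]).as_matrix();q=s["qpos"];jp,Rj=jarpose(s);print(q.round(2),"out",jp+Rj@OUT,"el",np.degrees(np.arcsin(Rj[2,2])),s["clock"],s["contact_force"])
F={}
for n in("side","top"):
    f=grab_frame(n);np.savez(n+"7.npz",**f);F[n]=f
print("bowl/out px",{n:proj(f,[B+[0,0,70],B+[0,0,18],jp,jp+Rj@OUT]).round(0).tolist() for n,f in F.items()})
txt("top7",182,214,248,283);print();txt("side7",248,285,274,320)
E
```

```text
[ 0.7   0.64  1.87 -1.14  1.37  0.95] out [557.08988786 157.68780757 107.49082394] el -35.91408371777834 23.15 [ 0.3205214  -0.13726485 -3.60624024]
bowl/out px {'side': [[295.0, 266.0], [297.0, 277.0], [284.0, 222.0], [292.0, 254.0]], 'top': [[265.0, 196.0], [266.0, 199.0], [280.0, 183.0], [266.0, 193.0]]}
182  6   6   6   6   6   6   6   5   5   6   6   6   5  13  16  17  17  17  17  18  19  20  21  21  22  22  22  22  22  22  22  22  22  22  22 
183  6   6   6   6   6   6   6   5   5   5   6   5   5  11  14  16  18  18  19  20  21  21  22  22  22  22  22  22  22  22  22  22  22  22  22 
184  6   6   6   6   6   6   6   6   5   5   5   5   5   6  10  15  17  18  20  21  22  22  22  22  22  22  22  22  22  22  22  22  22  22  21 
185  5   6   6   6   5   5   6   6   6   5   5   6   6   6   8  14  17  18  20  21  22  22  22  22  22  22  22  22  22  22  22  22  21  21  21 
186  5   6   6   6   5   5   6   6   5   5   6   6   6   6   6  11  15  17  18  20  22  22  22  22  22  22  22  22  22  22  21  21  21  21  21 
187  5   5   6   6   5   5   5   5   5   6   6   6   6   6   6   9  15 
[... 10072 characters left out ...]
  10  10  11  13   9   8   8   8   8   8   8   8   8   8   8   8   8   8   9   9   9   9  10  11  17  20  23  22  19  17  17  17  17  17 
282  4   4   4   7   9   9   9  10  10  10  10  10  10  10  12  12   9   8   8   8   8   8   8   8   8   8   8   8   8   8   9   9   9   9  10  12  17  20  22  22  18  17  17  17  17  17 
283  4   4   4   6   9   9   9   9   9  10  10  10  10  10  13  11   9   8   8   8   8   8   8   7   8   8   8   8   8   8   9   9   9   9  10  12  17  20  22  22  18  17  17  17  17  17 
284  4   4   4   5   9   9   9   9   9  10  10  10  10  10  12  10   9   8   8   8   8   8   7   6   7   8   8   8   8   8   9   9   9   9  10  12  17  21  22  22  18  17  17  17  17  17
```

```bash
python3 - <<'E'
from h import *
from rig import *
s=sense();p=s["eef_pos"];R=Ro.from_euler('xyz',s["tcp_rot"]).as_matrix();q=s["qpos"]
p1,R1=pour(-1.1,np.radians(30),230,10);p,R,q=sim(p,R,p1,R1,14,q)
p1,R1=tool_for(J+[0,0,150],RJ);p,R,q=sim(p,R,p1,R1,16,q)
E
```

```text
n 14 row [-0.0023, -0.0, -0.0002] [0.0, 0.0822, -0.0002] err 0.0 dq 0.11 q [ 0.13  0.35  1.72 -0.01  1.07 -0.34] p [598.  77. 197.]
  n 16 row [-0.0065, -0.0128, -0.0033] [0.0127, 0.0252, -0.0591] err 0.0 dq 0.1 q [-0.23  0.53  1.42 -0.04  1.62 -1.65] p [ 565. -143.  235.]
```

Emit:
play_rows --moves '[[[-0.0023,0,-0.0002],[0,0.0822,-0.0002],55],[[-0.0023,0,-0.0002],[0,0.0822,-0.0002],55],[[-0.0023,0,-0.0002],[0,0.0822,-0.0002],55],[[-0.0023,0,-0.0002],[0,0.0822,-0.0002],55],[[-0.0023,0,-0.0002],[0,0.0822,-0.0002],55],[[-0.0023,0,-0.0002],[0,0.0822,-0.0002],55],[[-0.0023,0,-0.0002],[0,0.0822,-0.0002],55],[[-0.0023,0,-0.0002],[0,0.0822,-0.0002],55],[[-0.0023,0,-0.0002],[0,0.0822,-0.0002],55],[[-0.0023,0,-0.0002],[0,0.0822,-0.0002],55],[[-0.0023,0,-0.0002],[0,0.0822,-0.0002],55],[[-0.0023,0,-0.0002],[0,0.0822,-0.0002],55],[[-0.0023,0,-0.0002],[0,0.0822,-0.0002],55],[[-0.0023,0,-0.0002],[0,0.0822,-0.0002],55]]'

```text
clock: 24.65
eef_pos: [597.5, 77.0, 197.9]
tcp_rot: [3.14, 0.004, 2.044]
contact_force: [-0.4, -0.0, -3.9]
opening: 0.716
```

Emit:
play_rows --moves '[[[-0.0065,-0.0128,-0.0033],[0.0127,0.0252,-0.0591],55],[[-0.0065,-0.0128,-0.0033],[0.0127,0.0252,-0.0591],55],[[-0.0065,-0.0128,-0.0033],[0.0127,0.0252,-0.0591],55],[[-0.0065,-0.0128,-0.0033],[0.0127,0.0252,-0.0591],55],[[-0.0065,-0.0128,-0.0033],[0.0127,0.0252,-0.0591],55],[[-0.0065,-0.0128,-0.0033],[0.0127,0.0252,-0.0591],55],[[-0.0065,-0.0128,-0.0033],[0.0127,0.0252,-0.0591],55],[[-0.0065,-0.0128,-0.0033],[0.0127,0.0252,-0.0591],55],[[-0.0065,-0.0128,-0.0033],[0.0127,0.0252,-0.0591],55],[[-0.0065,-0.0128,-0.0033],[0.0127,0.0252,-0.0591],55],[[-0.0065,-0.0128,-0.0033],[0.0127,0.0252,-0.0591],55],[[-0.0065,-0.0128,-0.0033],[0.0127,0.0252,-0.0591],55],[[-0.0065,-0.0128,-0.0033],[0.0127,0.0252,-0.0591],55],[[-0.0065,-0.0128,-0.0033],[0.0127,0.0252,-0.0591],55],[[-0.0065,-0.0128,-0.0033],[0.0127,0.0252,-0.0591],55],[[-0.0065,-0.0128,-0.0033],[0.0127,0.0252,-0.0591],55],[[0,0,0],[0,0,0],55]]'

```text
clock: 26.35
eef_pos: [566.1, -144.1, 235.1]
tcp_rot: [3.142, -0.43, 3.004]
contact_force: [0.4, 0.6, -3.4]
opening: 0.711
```

```bash
python3 - <<'E'
from h import *
from rig import *
s=sense();p=s["eef_pos"];R=Ro.from_euler('xyz',s["tcp_rot"]).as_matrix();jp,Rj=jarpose(s);print("t",s["clock"],"jm",jp,"F",s["contact_force"],s["opening"])
for n in("side","top"):
    f=grab_frame(n);np.savez(n+"8.npz",**f);a=np.load(n+"0.npz")["pixels"];print(n,blobs(a[140:],f["pixels"][140:],60))
a=np.load("top0.npz")["pixels"].astype(int);b=np.load("top8.npz")["pixels"].astype(int)
d=(b-a).mean(2)[184:213,252:281]
for v,r in enumerate(d): print(184+v,' '.join(f"{int(x)//10:3d}" for x in r))
# brightness in dispenser? dump bench-wide new bright pixels around bowl
E
```

```text
t 26.35 jm [ 557.60024331 -143.1669219   248.38125203] F [ 0.40093337  0.60352756 -3.39922439] 0.7114571059188981
side [([284.7, 1.8], 12), ([299.7, 15.8], 6), ([584.8, 22.0], 19), ([302.5, 24.6], 23), ([588.6, 26.9], 9), ([295.6, 29.6], 5), ([305.7, 34.4], 23), ([314.3, 52.3], 26), ([224.0, 55.5], 4), ([566.0, 63.0], 49), ([465.9, 75.4], 7), ([460.2, 83.2], 35), ([590.2, 78.3], 6), ([311.5, 123.0], 31), ([304.6, 133.5], 36)]
top [([402.3, 73.3], 9), ([401.3, 81.0], 9), ([571.0, 172.4], 25), ([391.2, 200.6], 18), ([301.0, 202.0], 5), ([330.4, 211.4], 21), ([299.2, 218.3], 13), ([304.9, 220.7], 12), ([598.6, 232.4], 5), ([612.6, 233.2], 17), ([287.9, 238.3], 28), ([600.2, 238.5], 4), ([600.8, 245.6], 51), ([334.2, 251.4], 5)]
184   0   0   0   0   0  -1   0  -1  -1  -1  -1  -1  -1  -1   0  -1   0   0  -1   0  -1   0  -1   0   0   0   0  -1   0
185   0   0  -1  -1   0   0  -1  -1  -1  -1  -1   0   0   0  -1  -1  -1  -1  -1  -1   0  -1   0   0   0  -1   0  -1   0
186   0  -1   0   0  -1  -1  -1  -1   0  -1   0   0  -1   0  -1   0  -1  -1  -1  -1  -1   0   0   0   0   0   0   0   0
187  
[... 2414 characters left out ...]
  -1  -1   0   0   0   0  -1  -2  -3  -3  -3  -1  -2  -4  -6  -8  -8  -5  -3  -3  -5  -4  -2  -1  -1
208   0   0   0   0  -1  -1  -1  -1  -1  -1  -3  -4  -4  -4  -4  -5  -7  -8  -8  -7  -5  -2  -3  -4  -4  -2  -1  -1  -1
209   0   0   0   0   0   0   0  -1  -1  -3  -7  -8  -8  -8  -9  -9  -8  -7  -5  -3  -2  -4  -4  -4  -2  -1  -1  -1  -1
210   0   0   0   0   0   0   0   0   0  -4  -6  -6  -7  -6  -6  -6  -5  -3  -2  -3  -4  -4  -4  -2  -1  -1  -1  -1  -1
211   0   0   0   0   0   0   0  -1   0  -3  -4  -3  -3  -3  -2  -3  -3  -4  -4  -4  -3  -2  -1  -1  -1  -1  -1  -1  -1
212   0   0   0   0   0   0   0   0  -1  -3  -4  -4  -4  -4  -4  -5  -4  -4  -4  -2  -1  -1  -1  -1  -1  -1  -1  -1  -1
```

```bash
python3 - <<'E'
from h import *
from rig import *
a=np.load("top8.npz")["pixels"].astype(int);z=np.load("top0.npz")["pixels"].astype(int)
print("floor rgb",a[197,266],"blob",a[200,258],a[205,259],"orig",z[200,258], "petri",a[231,268])
rb=a[...,0]-a[...,2];
for v in range(188,212): print(v,' '.join(f"{x:3d}" for x in rb[v,253:280]),'|',' '.join(f"{x//10:2d}" for x in a[v,253:280,1]))
s=np.load("side8.npz")["pixels"].astype(int);rs=s[...,0]-s[...,2];
print("side")
for v in range(254,282): print(v,' '.join(f"{x:3d}" for x in rs[v,279:316]))
E
```

```text
floor rgb [218 202 195] blob [244 237 213] [236 228 202] orig [219 204 197] petri [249 243 235]
188  16  22  22  17  14  11  12  17  19  20  23  23  22  22  21  21  18  17  15  16  20  22  19  13   8   7   8 | 13 19 19 15 11 10 12 15 17 18 19 20 19 19 19 18 16 14 13 13 17 19 16 10  5  4  4
189  22  22  17  13  12  14  18  21  23  23  22  22  22  22  24  24  23  21  19  16  17  21  22  18  11   8   7 | 18 19 15 11 10 11 16 19 20 20 20 20 20 20 20 20 19 18 16 14 14 18 19 15  8  4  4
190  24  18  12  10  12  20  23  22  23  23  22  22  23  23  23  23  23  22  20  20  17  18  22  21  14   7   7 | 20 16 11 10 11 16 19 20 20 20 20 20 20 20 20 20 20 19 18 17 14 15 18 18 12  5  5
191  21  15  11  12  17  22  22  23  23  24  22  22  23  23  24  24  23  22  23  21  19  17  20  23  20  14   8 | 18 12  9 11 16 19 20 20 20 20 20 20 20 20 20 20 20 20 19 18 17 14 17 19 17 12  7
192  17  11  12  17  22  22  21  23  24  24  23  23  23  23  23  24  24  22  22  22  22  19  20  23  22  16  10 | 15 10 10 15 19 20 20 20 20 20 20 20 20 20 20 20 20 20 20 19 18 16 17 19 18 14  8
193  16  11  16  22  24  23  
[... 7236 characters left out ...]
  15  16  15  15  15  15  14  14  15  13  10   9  11  14  15  15  13  10   8   7   7   6   5
278   7   9  12  14  14  15  15  15  14  15  15  14  15  14  15  15  15  16  15  15  14  14  14  14  12  13  13  15  15  14  11   7   7   8   8   6   5
279   6   7  10  12  14  15  15  15  15  14  15  14  15  15  15  15  16  15  15  15  15  14  14  15  14  15  15  15  14  10   7   7   8   7   7   6   6
280   6   5   6   9  13  14  15  14  15  15  15  14  14  15  15  15  15  15  14  15  14  14  14  15  15  15  14  12   9   7   7   8   8   7   7   6   7
281   5   6   6   6   9  10  12  12  13  14  15  15  15  15  15  15  14  14  14  14  13  14  15  15  13  12  10   7   7   6   7   8   7   7   7   6   5
```

Top-view colour (R−B) shows balls in the grinding jar at (258,200), (259,205), (264,206) and (269,206), which makes four touching. None are on the bench. Next I'll look for the fifth inside the dispenser.

```bash
python3 - <<'E'
from h import *
from rig import *
s=sense();jp,Rj=jarpose(s)
Fz=[];
for i in range(8): grab_frame("side");x=sense();Fz.append(x["contact_force"][2])
print("Fz",np.mean(Fz),np.std(Fz),sense()["clock"])
for n in("top8","side8"):
    f=dict(np.load(n+".npz"));c=["%d,%d"%tuple(u) for u in proj(f,[jp+Rj@np.array(o) for o in([-20,0,-60],[-20,0,0],[-20,0,60],[-20,-25,-50],[-20,25,-50])])];print(n,c)
    u,v=proj(f,jp+Rj@[-15,0,-45.])[0].astype(int);a=f["pixels"].astype(int);rb=a[...,0]-a[...,2]
    for r in range(v-14,v+14): print(r,' '.join(f"{x:4d}" for x in rb[r,u-14:u+16]),'|',' '.join(f"{x//10:2d}" for x in a[r,u-14:u+16,1]))
    print(u-14)
# same for initial for reference (5 balls inside)
f=dict(np.load("side0.npz"));u,v=proj(f,J+RJ@[-15,0,-45.])[0].astype(int);a=f["pixels"].astype(int);rb=a[...,0]-a[...,2];print("ref",u-14)
for r in range(v-12,v+12): print(r,' '.join(f"{x:4d}" for x in rb[r,u-14:u+16]),'|',' '.join(f"{x//10:2d}" for x in a[r,u-14:u+16,1]))
E
```

```text
Fz -3.4447068674913295 0.3863759190211348 26.85
top8 ['360,184', '360,192', '361,201', '368,186', '352,184']
170   40   32   26   28   29   31   35   38   39   39   40   42   42   41   42   43   44   45   44   45   44   43   44   45   45   45   45   45   45   44 | 17 14 11 12 13 14 15 16 17 17 17 18 18 18 18 19 19 20 20 20 20 20 20 20 21 21 21 21 21 21
171   34   26   25   29   31   32   36   38   39   39   42   41   41   42   43   45   45   44   45   45   44   44   45   44   44   44   45   44   45   44 | 15 11 11 13 13 14 16 16 17 17 18 18 18 18 19 19 20 20 20 20 20 20 20 20 21 21 21 21 21 21
172   30   26   28   30   32   34   36   38   39   41   42   41   42   42   44   45   45   45   44   46   45   43   44   44   44   44   45   44   44   44 | 13 11 12 13 14 15 16 16 17 17 18 18 18 19 19 19 20 20 20 20 20 20 20 20 21 21 21 21 21 21
173   25   26   29   31   33   35   37   38   40   41   41   43   43   43   44   44   45   45   44   45   46   44   44   45   45   45   45   44   42   42 | 11 11 12 13 14 15 16 17 17 18 18 18 19 19 19 20 20 20 20 20 20 20 20 20 20 21 21 21 21 21
174   2
[... 18066 characters left out ...]
9   19   20   20   20   19   15   11    5    8   10   11   14   19   20   20   21   21   21   23   25   26   22   19 | 20 16 14 13 13 13 13 13 13 13 13 13 13 12 13 14 14 13 13 14 14 14 14 14 15 15 17 21 22 22
193   24   23   20   20   20   20   20   19   19   20   20   20   19   19   16   14   13   14   18   20   21   21   21   21   20   21   21   22   23   25 | 16 15 13 13 13 13 13 13 13 13 13 13 13 13 13 14 13 13 14 14 14 14 14 14 14 14 14 15 15 17
194   25   22   20   20   20   19   19   20   20   20   20   20   20   20   19   19   17   19   21   21   21   21   21   21   20   21   21   21   21   21 | 17 15 14 13 13 13 13 13 13 13 13 13 13 14 14 14 13 13 14 14 14 14 14 14 14 14 14 14 14 14
```

```bash
python3 - <<'E'
from h import *
p1,R1=tool_for(J+[0,0,25],RJ);p,R=plan(p1,R1,7)
E
```

```text
t 26.85 rows 7 [-0.0075, -0.0001, 0.0164] [-0.0002, 0.0002, 0.0001] F [ 0.7  0.4 -3.1] open 0.717
mid [ 566. -143.  164.] end [ 565.5 -143.   109.7]
```

Emit:
play_rows --moves '[[[-0.0075,-0.0001,0.0164],[-0.0002,0.0002,0],55],[[-0.0075,-0.0001,0.0164],[-0.0002,0.0002,0],55],[[-0.0075,-0.0001,0.0164],[-0.0002,0.0002,0],55],[[-0.0075,-0.0001,0.0164],[-0.0002,0.0002,0],55],[[-0.0075,-0.0001,0.0164],[-0.0002,0.0002,0],55],[[-0.0075,-0.0001,0.0164],[-0.0002,0.0002,0],55],[[-0.0075,-0.0001,0.0164],[-0.0002,0.0002,0],55],[[0,0,0],[0,0,0],55]]'

```text
clock: 27.65
eef_pos: [564.0, -142.9, 106.5]
tcp_rot: [3.139, -0.435, 3.004]
contact_force: [0.1, 0.6, -4.0]
opening: 0.717
```

```bash
python3 - <<'E'
from h import *
p1,R1=tool_for(J+[0,0,1],RJ);p,R=plan(p1,R1,3)
E
```

```text
t 27.65 rows 3 [-0.0034, 0.0, 0.0061] [0.0001, -0.0016, 0.0003] F [ 0.1  0.6 -4. ] open 0.717
mid [ 565. -143.   93.] end [ 565.5 -143.    85.7]
```

Emit:
play_rows --moves '[[[-0.0034,0,0.0061],[0,-0.0016,0],55],[[-0.0034,0,0.0061],[0,-0.0016,0],55],[[-0.0017,0,0.003],[0,-0.0008,0],55],[[-0.0017,0,0.003],[0,-0.0008,0],55],[[0,0,0],[0,0,0],55],[[0,0,0],[0,0,0],55]]'

```text
clock: 28.25
eef_pos: [567.3, -143.5, 88.8]
tcp_rot: [3.14, -0.426, 3.004]
contact_force: [0.3, 0.3, -3.1]
opening: 0.715
```

```bash
python3 - <<'E'
from h import *
p1,R1=tool_for(J,RJ);p,R=plan(p1,R1,1)
E
```

```text
t 28.25 rows 1 [0.0001, 0.0002, 0.0045] [-0.0002, 0.0046, 0.0007] F [ 0.3  0.3 -3.1] open 0.715
mid [ 565. -143.   85.] end [ 565.5 -143.    84.7]
```

Emit:
play_rows --moves '[[[0.0001,0.0002,0.0025],[0,0.0023,0],55],[[0.0001,0,0.0025],[0,0.0023,0],55],[[0,0,0],[0,0,0],55],[[0,0,0],[0,0,0],55]]'

```text
clock: 28.65
eef_pos: [565.4, -143.0, 84.7]
tcp_rot: [3.14, -0.43, 3.004]
contact_force: [1.9, 0.2, 3.7]
opening: 0.711
```

```bash
python3 - <<'E'
from h import *
from rig import *
p1,R1=tool_for(J,RJ);p,R=plan(p1,R1,1);print(sense()["wrist_torque"])
E
```

```text
t 28.65 rows 1 [-0.0, -0.0, 0.0] [-0.0003, 0.0006, 0.0008] F [1.9 0.2 3.7] open 0.711
mid [ 565. -143.   85.] end [ 565.5 -143.    84.7]
[-0.09217773 -0.09495698  0.02507228]
```

Emit:
play_rows --moves '[[[0,0,0],[0,0,0],80],[[0,0,0],[0,0,0],95],[[0,0,0],[0,0,0],95],[[0,0,-0.01],[0,0,0],95],[[0,0,-0.02],[0,0,0],95],[[0,0,-0.03],[0,0,0],95],[[0,0,-0.04],[0,0,0],95],[[0,0,-0.04],[0,0,0],95],[[0,0,-0.04],[0,0,0],95],[[0,0,-0.03],[0,0,0],95]]'

```text
clock: 29.65
eef_pos: [653.1, -155.5, 278.4]
tcp_rot: [3.14, -0.428, 3.004]
contact_force: [0.1, -0.2, -0.7]
opening: 0.952
```

```bash
python3 - <<'E'
from h import *
from rig import *
F={}
for n in("side","top"):
    f=grab_frame(n);np.savez(n+"9.npz",**f);F[n]=f
# jar/cap unchanged vs frame 3 (after dial, before lift)?
a=np.load("side3.npz")["pixels"].astype(int);b=F["side"]["pixels"].astype(int)
def blue(x): h=cv2.cvtColor(x.astype(np.uint8),cv2.COLOR_RGB2HSV);m=cv2.inRange(h,(100,140,60),(125,255,255))[140:178,300:340];m=m>0;v,u=np.nonzero(m);return m.sum(),u.mean(),v.mean()
print("cap blue side before/after",blue(a),blue(b))
p,R=sim(sense()["eef_pos"],Ro.from_euler('xyz',sense()["tcp_rot"]).as_matrix(),np.array([420,-430,330.]),Ro.from_euler('z',-.6).as_matrix()@GR,10,sense()["qpos"])[:2]
E
```

```text
cap blue side before/after (np.int64(321), np.float64(21.753894080996886), np.float64(18.94080996884735)) (np.int64(312), np.float64(22.012820512820515), np.float64(18.83653846153846))
  n 10 row [0.0119, -0.035, -0.0001] [-0.0249, 0.0013, 0.0547] err 0.0 dq 0.06 q [-0.79  0.5   1.27 -0.02  1.81 -1.62] p [ 420. -430.  330.]
```

Emit:
play_rows --moves '[[[0.0119,-0.035,-0.0001],[-0.0249,0.0013,0.0547],95],[[0.0119,-0.035,-0.0001],[-0.0249,0.0013,0.0547],95],[[0.0119,-0.035,-0.0001],[-0.0249,0.0013,0.0547],95],[[0.0119,-0.035,-0.0001],[-0.0249,0.0013,0.0547],95],[[0.0119,-0.035,-0.0001],[-0.0249,0.0013,0.0547],95],[[0.0119,-0.035,-0.0001],[-0.0249,0.0013,0.0547],95],[[0.0119,-0.035,-0.0001],[-0.0249,0.0013,0.0547],95],[[0.0119,-0.035,-0.0001],[-0.0249,0.0013,0.0547],95],[[0.0119,-0.035,-0.0001],[-0.0249,0.0013,0.0547],95],[[0.0119,-0.035,-0.0001],[-0.0249,0.0013,0.0547],95]]'

```text
clock: 30.75
eef_pos: [416.0, -430.3, 326.1]
tcp_rot: [-3.137, -0.444, 2.397]
contact_force: [-0.1, -0.9, -1.0]
opening: 0.95
```

```bash
python3 - <<'E'
from h import *
from rig import *
F={}
for n in("side","top"):
    f=grab_frame(n);np.savez(n+"10.npz",**f);F[n]=f
    a=np.load(n+"0.npz")["pixels"].astype(int);b=f["pixels"].astype(int)
    d=np.abs(a-b).max(2)>30;k,l,st,c=cv2.connectedComponentsWithStats(d.astype(np.uint8))
    print(n,[(c[i].round(0).astype(int).tolist(),int(st[i,4])) for i in range(1,k) if 4<st[i,4]])
t=F["top"];cz=lambda v0,v1,u0,u1,a:[print(v,' '.join(f"{x:3d}" for x in (a[v,u0:u1,0].astype(int)-a[v,u0:u1,2])),'|',' '.join(f"{x//10:2d}" for x in a[v,u0:u1,1])) for v in range(v0,v1)]
print("bowl");cz(197,210,254,278,t["pixels"])
print("foot before");cz(180,197,347,370,np.load("top0.npz")["pixels"]);print("foot now");cz(180,197,347,370,t["pixels"])
E
```

```text
side [([349, 13], 726), ([448, 36], 1557), ([502, 5], 79), ([531, 14], 567), ([493, 5], 7), ([492, 14], 8), ([365, 16], 8), ([488, 21], 5), ([491, 24], 6), ([369, 37], 165), ([489, 31], 6), ([514, 146], 9637), ([547, 56], 217), ([350, 53], 39), ([488, 55], 5), ([433, 62], 16), ([489, 65], 7), ([454, 81], 39), ([451, 110], 102), ([578, 122], 41), ([337, 130], 163), ([452, 150], 123), ([458, 133], 6), ([598, 156], 450), ([337, 145], 24), ([323, 157], 263), ([570, 150], 6), ([334, 177], 175), ([460, 199], 70), ([374, 207], 180), ([464, 242], 199), ([491, 270], 46), ([308, 272], 10)]
top [([455, 309], 41497), ([357, 205], 192), ([445, 215], 495), ([483, 205], 31), ([267, 207], 5), ([384, 219], 255), ([463, 222], 35), ([307, 252], 154), ([275, 279], 18), ([541, 317], 253), ([290, 354], 6), ([298, 380], 5), ([334, 391], 7)]
bowl
197  18  22  23  22  23  23  22  23  23  23  22  22  22  22  22  22  21  21  23  22  21  19  21  24 | 15 19 20 20 20 20 19 19 20 20 20 20 20 20 20 20 20 20 20 20 19 17 18 20
198  20  23  23  26  29  26  22  24  23  23  22  22  23  23  22  22  21  22  21  22  20  20
[... 7029 characters left out ...]
 14 15 18 24 23
193  11  11  14  13  13  12  12  10  10   9  10   9  10   9   8   9   7  12  15  15  16  17  32 | 12 14 16 17 17 17 17 17 17 16 16 16 16 16 16 16 16 15 14 15 18 23 20
194  17  16  18  18  18  15  -5  -7 -10 -15 -17 -17 -15  -4   6   9   9  13  16  15  17  32  34 | 12 14 18 19 18 16 14 13 12 12 12 12 12 12 14 16 16 15 14 15 18 20 17
195  17  16  19  18  11 -23 -71 -95 -119 -126 -125 -126 -113 -100 -65 -26   2  14  15  16  16  21  27 | 12 14 18 17 14 11 10  9  8  9  9  9  9  9 10 12 13 14 14 15 18 16 14
196  16  16   5 -31 -92 -130 -141 -147 -154 -155 -156 -155 -152 -151 -146 -119 -70 -27   6  17  19  23  28 | 12 16 16 12  9  9 10 10 10 10 10 10 10 10 10  9 10 12 15 15 18 16 14
```

```bash
python3 - <<'E'
from h import *
for n in("top","side"):
    a=np.load(n+"0.npz")["pixels"].astype(int);b=np.load(n+"10.npz")["pixels"].astype(int)
    m=((b.min(2)-a.min(2)>25)&(b.min(2)>75)).astype(np.uint8)
    k,l,st,c=cv2.connectedComponentsWithStats(m)
    print(n,[(c[i].round(0).astype(int).tolist(),int(st[i,4]),b[l==i].mean(0).astype(int).tolist(),a[l==i].mean(0).astype(int).tolist()) for i in range(1,k) if 3<=st[i,4]<80 ])
t=dict(np.load("top10.npz"))["pixels"];z=np.load("top0.npz")["pixels"]
print(t[276:283,272:279,1],z[276:283,272:279,1],t[279,275],z[279,275])
s=np.load("side10.npz")["pixels"].astype(int)
print("side bowl R-B");[print(v,' '.join(f"{x:3d}" for x in s[v,283:316,0]-s[v,283:316,2])) for v in range(266,278)]
# model: where would balls on the floor along the wall project?
f=dict(np.load("top10.npz"))
for an in range(-180,180,30): print(an,proj(f,B+[-32*np.cos(np.radians(an)),32*np.sin(np.radians(an)),18])[0].round(1),proj(dict(np.load("side10.npz")),B+[-32*np.cos(np.radians(an)),32*np.sin(np.radians(an)),18])[0].round(1))
E
```

```text
top [([482, 205], 35, [92, 89, 86], [50, 48, 50]), ([267, 207], 3, [222, 210, 185], [171, 159, 153]), ([364, 208], 11, [158, 173, 201], [47, 99, 187]), ([357, 212], 11, [112, 128, 166], [51, 98, 180]), ([364, 214], 3, [226, 221, 222], [154, 167, 200]), ([464, 222], 17, [94, 93, 91], [45, 60, 86]), ([303, 304], 4, [100, 91, 76], [29, 29, 28]), ([280, 320], 4, [97, 90, 77], [45, 50, 51]), ([290, 354], 6, [147, 141, 132], [98, 94, 88]), ([540, 352], 3, [122, 112, 99], [73, 79, 81]), ([547, 358], 3, [124, 113, 100], [73, 76, 76]), ([283, 369], 37, [188, 175, 149], [143, 130, 109]), ([309, 369], 3, [191, 178, 152], [158, 147, 126]), ([598, 373], 22, [143, 131, 116], [109, 101, 87]), ([290, 376], 46, [191, 176, 149], [126, 117, 100]), ([303, 371], 3, [190, 177, 151], [158, 146, 125]), ([490, 386], 16, [219, 206, 176], [180, 167, 143]), ([561, 394], 63, [137, 134, 127], [90, 94, 94]), ([334, 392], 5, [119, 131, 136], [89, 92, 92]), ([482, 397], 5, [236, 226, 196], [196, 181, 154]), ([335, 396], 3, [142, 140, 135], [103, 113, 118])]
side [([461, 2], 6, [109, 103, 89], [157, 125, 60]), ([493,
[... 2799 characters left out ...]
  15  14  17  23  20  16  16  13  11   8   8  10
276  16  16  15  15  15  15  14  14  15  14  16  15  15  15  15  15  15  14  14  14  14  14  14  13  16  16  15  14  11   8   8   8  11
277  14  15  16  15  15  15  14  15  14  14  15  15  15  15  15  15  14  13  14  14  14  14  14  14  15  15  14  11   8   8   7   8  11
-180 [266.2 189.5] [284.3 276.5]
-150 [270.8 190.8] [286.9 271.3]
-120 [274.1 194.1] [292.  267.8]
-90 [275.2 198.6] [298.2 266.9]
-60 [273.9 203.1] [304.1 268.7]
-30 [270.5 206.4] [308.  272.8]
0 [265.8 207.6] [308.9 278.3]
30 [261.3 206.4] [306.5 283.6]
60 [258. 203.] [301.3 287.4]
90 [256.9 198.5] [294.8 288.4]
120 [258.2 194. ] [288.8 286.4]
150 [261.7 190.7] [284.9 282. ]
```

```bash
python3 - <<'E'
from h import *
import itertools
t3=np.load("top3.npz")["pixels"].astype(int);t=dict(np.load("top10.npz"));b=t["pixels"].astype(int)
d=np.abs(t3-b).max(2)[175:222,340:375];v,u=np.nonzero(d>25);print("top3 vs 10 jar diffs",[(int(x)+340,int(y)+175,int(d[y,x])) for x,y in zip(u,v)][:60])
s3=np.load("side3.npz")["pixels"].astype(int);s=np.load("side10.npz")["pixels"].astype(int);d=np.abs(s3-s).max(2)[135:215,275:345];v,u=np.nonzero(d>25);print("side",len(u),[(int(x)+275,int(y)+135) for x,y in zip(u,v)][:40])
rb=b[...,0]-b[...,2];M=np.clip((rb-23)/9,0,1)[192:214,252:282]
op=circ(40,70)+B
def disc(p,S=8):
    m=np.zeros((22*S,30*S),np.uint8);q=circ(8,0)
    # sphere silhouette ~ circle facing camera
    c=t["R"]@p+t["t"];r=437.7*8/c[2];uv=proj(t,p)[0]+SH-[252,192]+.5
    cv2.circle(m,tuple((uv*S*16).astype(int).tolist()),int(r*S*16),1,-1,cv2.LINE_8,4);return m
def opening(S=8):
    m=np.zeros((22*S,30*S),np.uint8);h=((proj(t,op)+SH-[252,192]+.5)*S*16).astype(np.int32);cv2.fillConvexPoly(m,h,1,cv2.LINE_8,4);return m
def cost(x,n,show=False):
    m=0
    for i in range(n):
        m=m|disc(B+[-x[3*i+1]*np.cos(x[3*i]),x[3*i+1]*np.sin(x[3*i]),x[3*i+2]])
    m=(m&opening());P=cv2.resize(m.astype(np.float32),(30,22),interpolation=cv2.INTER_AREA)
    return ((P-M)**2).sum() if not show else P
for SH in(np.array([0,0]),np.array([-.5,-.5]),np.array([.3,-.5])):
  base=[1.25,.67,.13,-.4]
  def c4(a,zs): return cost(np.ravel([[a[i],32 if z<20 else 31.5,z] for i,z in enumerate(zs)]),len(zs))
  r4=minimize(c4,base,args=([18]*4,),method="Nelder-Mead")
  r=[(round(r4.fun,2),r4.x.round(2).tolist())]
  for a5 in(-.9,-.1,.4,.95):
    q=minimize(c4,base+[a5],args=([18]*4+[32],),method="Nelder-Mead",options=dict(maxiter=600));r.append((round(q.fun,2),q.x.round(2).tolist()))
  print(SH,r)
E
```

```text
top3 vs 10 jar diffs [(355, 187, 28), (356, 187, 34), (357, 187, 33), (371, 214, 44), (372, 214, 39), (371, 215, 77), (372, 215, 89), (373, 215, 79), (374, 215, 83), (369, 216, 26), (370, 216, 77), (371, 216, 103), (372, 216, 102), (373, 216, 101), (374, 216, 102), (369, 217, 52), (370, 217, 102), (371, 217, 102), (372, 217, 101), (373, 217, 102), (374, 217, 102), (368, 218, 43), (369, 218, 76), (370, 218, 102), (371, 218, 102), (372, 218, 102), (373, 218, 102), (374, 218, 101), (367, 219, 77), (368, 219, 102), (369, 219, 102), (370, 219, 102), (371, 219, 102), (372, 219, 102), (373, 219, 102), (374, 219, 101), (366, 220, 74), (367, 220, 102), (368, 220, 103), (369, 220, 103), (370, 220, 103), (371, 220, 103), (372, 220, 101), (373, 220, 102), (374, 220, 103), (365, 221, 36), (366, 221, 82), (367, 221, 95), (368, 221, 96), (369, 221, 95), (370, 221, 94), (371, 221, 98), (372, 221, 97), (373, 221, 101), (374, 221, 102)]
side 230 [(336, 135), (337, 135), (338, 135), (339, 135), (340, 135), (341, 135), (338, 139), (335, 143), (336, 143), (337, 143), (338, 143), (339, 143), (335, 144), (
[... 448 characters left out ...]
21), [1.41, 0.78, 0.13, -0.36, -0.1]), (np.float64(19.92), [1.42, 0.68, 0.12, -0.36, 0.41]), (np.float64(20.99), [1.28, 0.83, 0.13, -0.33, 1.19])]
[-0.5 -0.5] [(np.float64(14.9), [1.37, 0.69, 0.08, -0.36]), (np.float64(15.04), [1.35, 0.69, 0.11, -0.46, -0.19]), (np.float64(14.43), [1.34, 0.69, 0.12, -0.39, -0.1]), (np.float64(18.61), [1.35, 0.6, 0.13, -0.37, 0.45]), (np.float64(15.72), [1.34, 0.71, 0.07, -0.36, 1.28])]
[ 0.3 -0.5] [(np.float64(10.72), [1.37, 0.77, 0.14, -0.28]), (np.float64(20.97), [1.36, 0.71, 0.14, -0.27, -0.92]), (np.float64(9.88), [1.36, 0.77, 0.15, -0.32, -0.08]), (np.float64(12.19), [1.36, 0.72, 0.12, -0.28, 0.62]), (np.float64(11.88), [1.36, 0.76, 0.13, -0.26, 1.29])]
```

```bash
python3 - <<'E'
from h import *
f=dict(np.load("side10.npz"));a=f["pixels"].astype(int)
P=lambda an,r,z:B+[-r*np.cos(an),r*np.sin(an),z]
for nm,x in(("floor -.32",(-.32,32,18)),("floor .14",(.14,32,18)),("stack -.09",(-.09,31.5,32)),):
    c=f["R"]@P(*x)+f["t"];print(nm,proj(f,P(*x))[0].round(1),"r px",round(372*8/c[2],1))
print("near rim at u 304-312:",[proj(f,B+[40*np.cos(t),40*np.sin(t),70])[0].round(1).tolist() for t in np.radians([120,135,150,165,180])])
for v in range(268,280): print(v,' '.join(f"{x:3d}" for x in a[v,302:315,1]),'|',' '.join(f"{x:3d}" for x in a[v,302:315,0]-a[v,302:315,2]))
E
```

```text
floor -.32 [308.7 274.9] r px 3.1
floor .14 [308.6 279.8] r px 3.1
stack -.09 [308.6 274.3] r px 3.1
near rim at u 304-312: [[301.5, 278.7], [305.2, 276.7], [308.2, 273.9], [310.3, 270.7], [311.3, 267.1]]
268 198 194 169 134 119 108 102 100 102 136 189 198 161 |  15  15  13  10   9   8   8   7   7  10  15  15  13
269 200 200 196 174 141 120 106 101 106 152 193 198 145 |  15  15  15  12  11   9   8   8   8  11  14  15  11
270 201 201 200 195 175 142 122 111 116 171 198 197 137 |  15  15  15  14  13  13  12  10  10  14  15  15  10
271 202 201 201 200 198 186 190 160 147 187 201 190 132 |  15  16  16  16  19  24  27  22  14  16  15  15  10
272 202 201 200 200 203 216 228 220 190 198 201 168 127 |  16  15  15  16  24  27  22  26  20  15  15  12   9
273 200 200 199 199 197 217 229 229 208 202 192 143 121 |  15  15  15  16  26  28  21  19  19  16  14  10   8
274 199 199 198 196 180 203 216 214 205 200 169 125 119 |  15  15  15  16  23  31  25  20  16  15  13   9   8
275 198 198 197 193 160 179 198 202 201 179 138 114 118 |  14  14  15  14  17  23  20  16  16  13  11   8   8
276 199 198 197 192 161 178 197 200 185 143 116 110 116 |  14  14  14  14  13  16  16  15  14  11   8   8   8
277 198 197 197 194 185 195 199 187 151 120 110 109 115 |  14  14  14  14  14  15  15  14  11   8   8   7   8
278 198 196 197 196 199 199 184 153 120 109 109 110 116 |  15  14  15  14  15  15  14  11   9   7   8   8   8
279 197 196 199 199 196 176 146 117 109 108 110 110 119 |  15  15  15  15  15  14  10   7   7   8   8   8   8
```

```bash
python3 -c "
from rig import *
print(sense()['clock'],sense()['contact_force']);print(sign_off())"
```

```text
30.85 [ 1.27516184 -0.23242058  0.37513524]
the job is handed in; nothing more can be done
None
```

I turned the cap to the 21 mm hole, emptied the dispenser over the steel grinding jar, and laid it back in its cradle. I then handed the job in at 30.9 s. The one thing I could not confirm is that all five balls are in the grinding jar.

- **Cap:** the overlay after turning showed the dial at about 2.0 rad. Its colour centroid in the side view moved only about 0.3 px between before the lift and after the return.
- **First pour:** it went wrong. The arm ran into a wrist joint limit partway through tipping and lifted the outlet to about 230 mm, off-centre over the grinding jar. I re-aimed from another direction and tipped to 36° below level with a small shake.
- **Balls:** the top view clearly shows four balls on the floor of the grinding jar. A fifth, stacked on two of them, gives a slightly better fit than four alone, but the side view cannot tell the two cases apart. No ball showed up on the visible bench, and the ball column at the dispenser's foot is gone. A ball lost during the first pour and hidden from both cameras can't be fully ruled out.
- **Dispenser:** the return pose matched the grasp pose to well under 1 mm, with contact force showing it had seated. The gripper is clear of everything.
- **Other objects:** the grinding jar's rim had not shifted in the image after pouring. In the final frames, the differences at the media bottle, slide box and orange dispenser look like arm shadow. I did not measure their positions separately.

I used all 12 picture views by the middle of the first pour, so every later check was numeric.

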